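Pack the pastry tool box under its cantilever tray

ROBOT

A 7-joint arm with a two-finger parallel gripper is mounted at the origin on the work surface. World frame = base frame: x ahead of the robot, y to its left, z up, the work surface at z = 0. Lengths are in m, angles in rad, forces in N, time in s.
With the tool pointing down it reaches from about 0.425 to 0.925 m from the base axis. Payload 6.8 kg.
Tool frame: the origin (TCP) lies at the very end of the fingers, on their centre line; the grasp point (between the pads) lies 19 mm behind it; z points along the fingers, y is the direction in which the jaws open and shut (so a half turn about z gives the same grasp; the last joint's range is limited). The gripper opens to 85 mm and grips with 20 to 120 N. Pads are 22 mm wide; open, the fingers measure 114 mm over their backs; the gripper's body (76 mm by 85 mm) begins 54 mm behind the grasp point. The pads swing forward as they close: fully open they stand 13 mm farther back than shut.
Start: joints at [-1.344, 0.477, 0.022, 1.555, -0.011, 1.109, -0.083], TCP at [0.222, 0.638, 0.231] pointing down, gripper open.
Joint ranges: [-2.96, 2.96], [-0.34, 2.1], [-1.41, 1.46], [0.24, 2.44], [-1.37, 4.51], [0.17, 1.92], [-2.96, 2.96]. Speed limits (rad/s): [2.39, 2.39, 3.14, 3.14, 3.14, 3.14, 3.14].

INTERFACE

Orientations are given as a unit quaternion [w, x, y, z].
In Python, from station import bot, read_camera gives the robot as it stands.
- The arm moves only by the tool arm_command, never from a script. Its argument "increments" is a list of rows, each an object with "travel": the shift along the tool's x, y, z in cm, a list of three; "spin": the turn about the tool's z in rad. A call has 1 to 12 rows; each row is the pose to reach, as a shift and turn from the pose commanded when the call began, along the tool's axes at that moment; what a row does not reach only later rows make up. A row lasts 1/12 s, in which the tool goes at most 41.7 mm and 7.16 degrees, less where a joint would pass 70% of its speed; a pose out of reach is approached as far as the arm can. A call with a gripper value outside its range is refused whole. "gripper" is the finger opening in cm, from 0 to 8.54, set as the call begins (left out, the last holds). The fingers move at their own pace and stop on an object; "force" is the grip in N (left out, the last holds). Time passes only in rows, so rows that repeat a pose let the fingers close. It gives the time, the measured TCP pose, the force and the opening at its end, in the units of the state.
- bot.get_obs(): the state, without advancing time (a new reading comes with each control period).
- read_camera(name): name is "scene" or "top" or "wrist"; returns a dict with "image" (480x640x3 uint8, blue, green, red), "fx", "fy", "cx", "cy" (pixels), "eye" and "rotation" of the camera in the world; the wrist camera has in their place "tool_from_camera" (4x4, takes a point from camera to tool coordinates, whose origin is the TCP and whose axes are the flange's). Camera axes: x right, y down, z forward; pixel columns grow to the right and rows downward; lengths in m; the calibration is good to about 2 mm. A picture is of the moment at which its call begins: read the wrist's pose just before it. There is no depth.
- bot.hand_in(): hands the job in, once; it reports no verdict.
The state is a dict: "t": time; "q": joint angles; "joint_vel": joint speeds; "joint_torque": joint torques, N m; "eef_pos": TCP position; "tool_rot": TCP orientation; "contact_force": force on the tool from outside, world axes, zero at the start; "torque": the same for the moment, N m; "gripper_width": opening from 0.0 (shut) to 1.0 (fully open).
Only numpy, scipy, OpenCV 4.12 (cv2) and the standard library are available. Lean on these libraries where they do the work, as an engineer would, in place of code of your own. Each camera call takes 0.05 s, during which the arm holds its last target.

TASK

Swing the tool box's top tray fully open on its links, then lay the bar mould flat, cavities up, on the floor of the compartment underneath and stand the round cutter tin upright beside it, either one first. Then bring the tray all the way back down by its handle. Do not let the tray fall or drop the things you pack, keep the nozzles in the tray, and leave the praline mould, the ring cutter and everything else where they are.

Things in the scene. Friction and masses are not known exactly. Their poses are not given: they have to be found in the camera images.
- toolbox: Grey open-topped pastry tool box, outside 268 (x, its long way) x 172 (y) x 110 mm (z), walls and floor 4 mm, fixed to the table. Origin at the centre of its underside. Its two lid leaves hang folded down outside the long (y) walls, to 20 mm beyond each wall. Inside, the compartment is 260 x 164 mm; with the tray home it is 68 mm high under the tray.
- compartment (a point): Centre of the compartment's floor (the upper face of the floor, 4 mm above the table), axes as the tool box.
- tray: White top tray of the tool box, 246 x 150 x 36 mm, six pockets, 0.35 kg, always level, axes as the tool box. Origin at the centre of its underside, 72 mm above the table at home, inside the box mouth. Parallel 100 mm steel links at each end carry it straight up, then over to the box's +y side (left seen from the robot), to hang at the stop 182 mm further in +y and 57 mm higher, clear of the compartment.
- tray_handle (a point): Middle of the tray's black handle bar, on the tray's centre line 72 mm above the tray's underside. The bar runs along the box's x: 122 mm long, 12 mm wide (y), 14 mm high; free underneath between its two posts at x = +-50 mm, 29 mm above the tray rim.
- tray_link (a joint): Angle of the tray's links: 0 with the tray home, 2.53 rad fully open at the stop. From home the handle moves by 100 mm x (1 - cos angle) along the box's +y and by 100 mm x sin angle up, and never turns. Light hinges: gravity closes the tray from below about 1.57 rad and holds it at the open stop from above that.
- stand: Aluminium draining stand, 185 mm wide (y), 130 mm deep (x), 107 mm high, fixed. Origin at the centre of its underside. Its plate slopes up at 35 degrees towards its own +x (away from the robot); the middle of the plate's face is 64 mm above the table. A 12 mm high lip runs along the low edge.
- bar_mould: The mould to pack: clear, 115 (x) x 52 (y) x 24 mm (z), 0.11 kg, with three long bar cavities side by side that run along its x. Lies on the stand's slope against the lip, cavities up, in one of two places 96 mm apart in y. Origin at the centre of its underside, z out of the cavities; on the stand its x points up the slope.
- praline_mould: Other clear mould on the stand, to be left there: 115 x 46 x 24 mm, with ten small square cavities. Origin and axes as the bar mould.
- cutter_tin: The tin to pack: plain closed steel tin with a lid, round, diameter 57 mm at the lid and 55 mm below, 50 mm high, 0.16 kg. Origin at the centre of its underside, z up. Stands at one end of the marble board.
- ring_cutter: Open steel ring cutter, outside diameter 62 mm, 40 mm high, standing at the other end of the marble board; to be left there. Origin at the centre of its underside.
- board: White marble board 280 (x) x 115 (y) x 20 mm, fixed, between tool box and stand. Origin at the centre of its underside.
- nozzle0: Loose steel piping nozzle, a cone of diameter 25 and height 33 mm standing in a pocket of the tray. Origin at the centre of its underside.
- nozzle1: Second loose nozzle in the tray, same size.
- nozzle2: Third loose nozzle in the tray, same size.
- bowl: Steel bowl of chocolate drops, diameter 140 mm, 55 mm high, beyond the work. Origin under its centre.
- shell: Round chocolate half shell, diameter 94 mm, 34 mm high, beyond the tool box. Origin under its centre.
- canister: Amber glass jar with steel cap, diameter 84 mm, 130 mm high, beyond the stand. Origin under its centre.
- spatula: Spatula, 280 mm long with a 65 mm wide blade, lying flat on the table in front of the stand on the robot's side. Origin at its middle.
Not all that is in view belongs to the job. Leave any orange look-alike of the cutter_tin alone.

How it is judged:
By the outcome, as a careful person would: the job done as asked, in the order asked, and still so for the second after the job is handed in, with the robot touching nothing.
It also fails if it takes over 72 s, if anything falls off the work surface, if the arm or the gripper's body presses on something with over 40 N, if the wrist force passes 120 N, or if a joint passes its speed limit or range.

## Working session

There is one attempt and no reset: what is moved stays moved. The work goes in short steps, Python scripts to look and compute and a tool call to move; the robot and the scene stay as the last step left them, time stands still between calls to the robot, and variables do not carry over. Pictures are saved under pics/ and viewed, and the job is handed in when it is done.

Besides the shell and the picture viewer there is one more tool, called after "Request:" as a command line: name --argument value ..., lists and objects as JSON in quotes. arm_command: Moves the arm, as the interface text tells. Its arguments: {"type":"object","properties":{"increments":{"type":"array"},"gripper":{"type":"number"},"force":{"type":"number"}},"required":["increments"]}

```bash
ls -la; mkdir -p pics; python3 - <<'E'
from station import bot, read_camera
import cv2, numpy as np
print(bot.get_obs())
for n in ["scene","top","wrist"]:
    c=read_camera(n); cv2.imwrite(f"pics/{n}0.png",c["image"])
    print({k:(np.round(v,4).tolist() if k!="image" else 0) for k,v in c.items()})
E
```

```text
total 12
drwxr-xr-x  3 agent agent 4096 Dec  5 18:10 .
drwxr-xr-x 23 root  root  4096 Dec  5 18:10 ..
drwxr-xr-x  2 agent agent 4096 Dec  5 18:10 pics
{'t': 0.0, 'q': array([-1.34407618,  0.47782772,  0.0223396 ,  1.55646693, -0.01151029,
        1.10932953, -0.08311759]), 'joint_vel': array([-0.00013863, -0.00036379, -0.00078417,  0.00018533,  0.00015541,
       -0.00018369,  0.00011614]), 'joint_torque': array([ 4.63022825e-04, -5.96457875e+01,  1.60829075e+00, -2.81190187e+01,
        1.25413650e-02,  9.27196088e-03, -6.21903041e-06]), 'eef_pos': array([0.22161615, 0.6369337 , 0.23030068]), 'tool_rot': array([-9.22187695e-05,  1.66629424e-01,  9.86019132e-01, -9.47234750e-04]), 'contact_force': array([ 0.71552986, -0.13660781, -0.17486823]), 'torque': array([-0.03819564,  0.04314286,  0.01623361]), 'gripper_width': 0.999812252473173}
{'image': 0, 'fx': 533.6602, 'fy': 533.6602, 'cx': 321.469, 'cy': 232.8317, 'eye': [0.8733, -0.5786, 1.0766], 'rotation': [-0.2612, 0.9209, 0.2767, -0.0845]}
{'image': 0, 'fx': 555.6996, 'fy': 555.6996, 'cx': 320.2348, 'cy': 234.8583, 'eye': [0.3861, -0.0758, 1.0807], 'rotation': [0.0375, -0.6988, 0.7121, -0.0559]}
{'image': 0, 'fx': 374.0641, 'fy': 374.0641, 'cx': 312.5911, 'cy': 240.2607, 'tool_from_camera': [[0.0003, -0.951, -0.3091, 0.0796], [1.0, -0.0, 0.0012, 0.0006], [-0.0011, -0.3091, 0.951, -0.1423], [0.0, 0.0, 0.0, 1.0]]}
```

View pics/scene0.png

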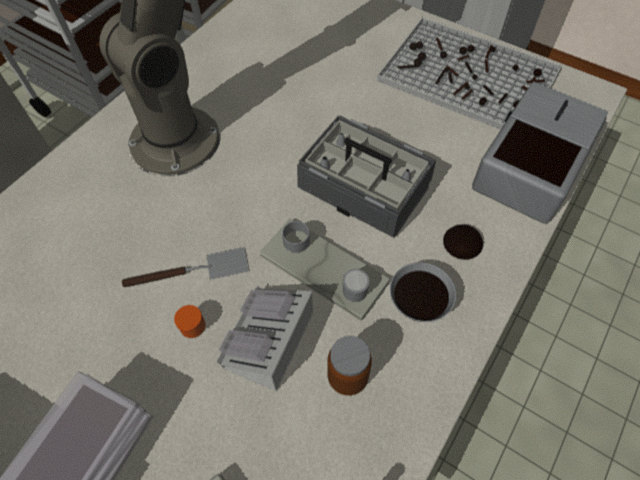

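View pics/top0.png

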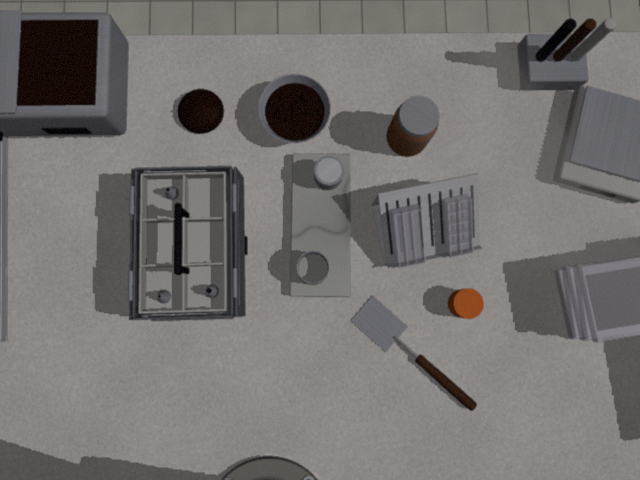

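View pics/wrist0.png

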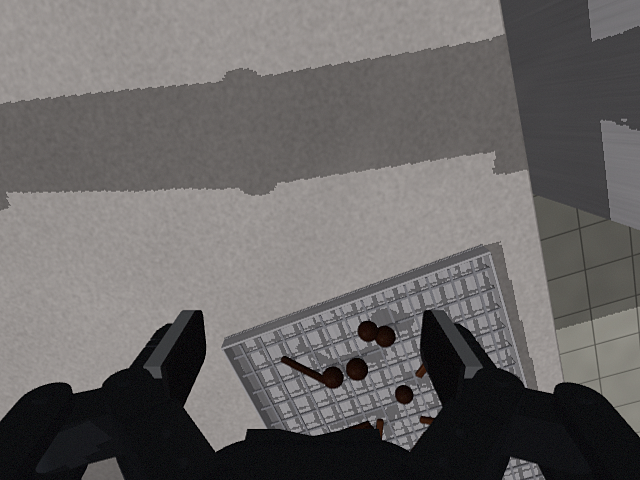

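The top view is roughly +x up and +y left. The box spans about cols 130-245, rows 167-318, with its handle at about (180,240). The tin is at (328,172) and the ring cutter at (312,267). On the stand, the left mould has long bars (405,235), and the right one (457,222) has small squares, so the left one is the bar mould. I'll measure next.

```bash
cat > h.py <<'E'
import numpy as np, cv2
from scipy.spatial.transform import Rotation as R
from station import bot, read_camera
def rot(q):
    q=np.asarray(q,float)
    return q if q.shape==(3,3) else R.from_quat(q,scalar_first=True).as_matrix()
def cam(n):
    o=bot.get_obs() if n=="wrist" else None
    c=read_camera(n)
    if n=="wrist":
        T=np.eye(4);T[:3,:3]=rot(o["tool_rot"]);T[:3,3]=o["eef_pos"]
        M=T@np.array(c["tool_from_camera"]); c["E"]=M[:3,3]; c["Rm"]=M[:3,:3]
    else: c["E"]=np.array(c["eye"]); c["Rm"]=rot(c["rotation"])
    return c
def ray(c,u,v):
    d=c["Rm"]@np.array([(u-c["cx"])/c["fx"],(v-c["cy"])/c["fy"],1.0]); return d/np.linalg.norm(d)
def hit(c,u,v,z):
    d=ray(c,u,v); return c["E"]+d*(z-c["E"][2])/d[2]
def proj(c,p):
    q=c["Rm"].T@(np.asarray(p,float)-c["E"]); return np.array([c["fx"]*q[0]/q[2]+c["cx"],c["fy"]*q[1]/q[2]+c["cy"]])
def tri(c1,p1,c2,p2):
    d1,d2=ray(c1,*p1),ray(c2,*p2)
    A=np.stack([d1,-d2],1); s=np.linalg.lstsq(A,c2["E"]-c1["E"],rcond=None)[0]
    a=c1["E"]+s[0]*d1;b=c2["E"]+s[1]*d2
    return (a+b)/2,np.linalg.norm(a-b)
def crop(c,box,k,fn,pts=()):
    x0,y0,x1,y1=box; im=c["image"].copy()
    im=cv2.resize(im[y0:y1,x0:x1],None,fx=k,fy=k,interpolation=cv2.INTER_CUBIC)
    for p in pts: cv2.circle(im,(int((p[0]-x0+.5)*k),int((p[1]-y0+.5)*k)),3,(0,0,255),-1)
    cv2.imwrite("pics/"+fn,im)
E
python3 - <<'E'
from h import *
t=cam("top")
for n,u,v,z in [("boxBL",130,318,.11),("boxTL",131,168,.11),("boxTR",236,167,.11),("boxBR",240,318,.11),("hT",178,205,.151),("hB",183,272,.151),("tin",328,172,.07),("ring",312,267,.06),("bm",405,235,.08)]:
    print(n,hit(t,u,v,z).round(3))
crop(t,(125,155,250,325),3.5,"t_box.png")
crop(t,(280,145,490,275),3.8,"t_mid.png")
s=cam("scene")
crop(s,(290,110,445,240),4.5,"s_box.png")
crop(s,(210,210,400,390),3.3,"s_mid.png")
E
```

```text
boxBL [0.377 0.227 0.11 ]
boxTL [0.64  0.231 0.11 ]
boxTR [0.64  0.045 0.11 ]
boxBR [0.373 0.039 0.11 ]
hT [0.564 0.138 0.151]
hB [0.451 0.128 0.151]
tin [ 0.638 -0.12   0.07 ]
ring [ 0.462 -0.087  0.06 ]
bm [ 0.516 -0.258  0.08 ]
```

View pics/t_box.png

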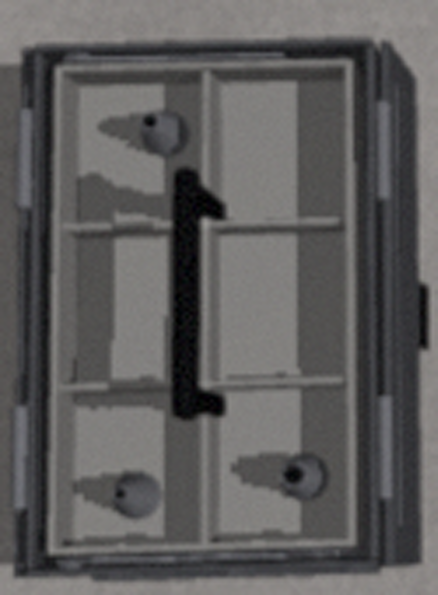

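View pics/t_mid.png

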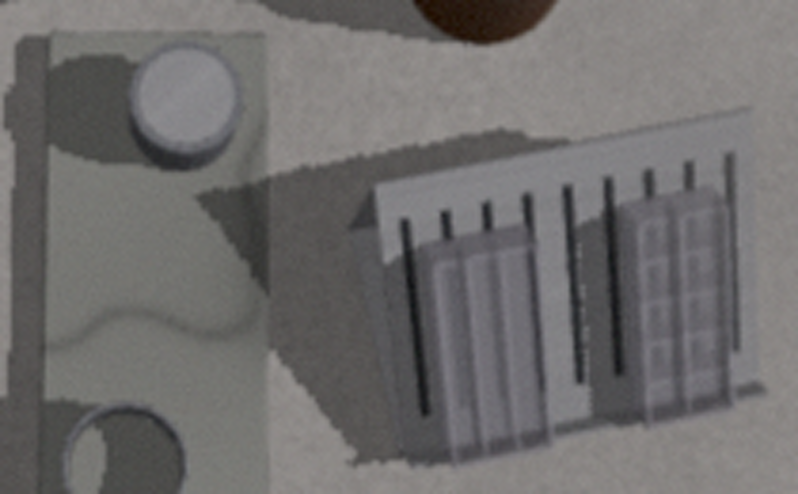

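View pics/s_box.png

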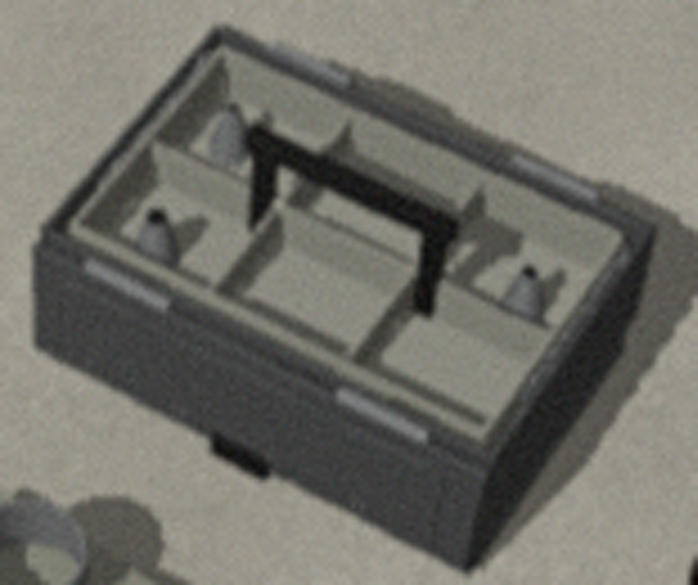

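View pics/s_mid.png

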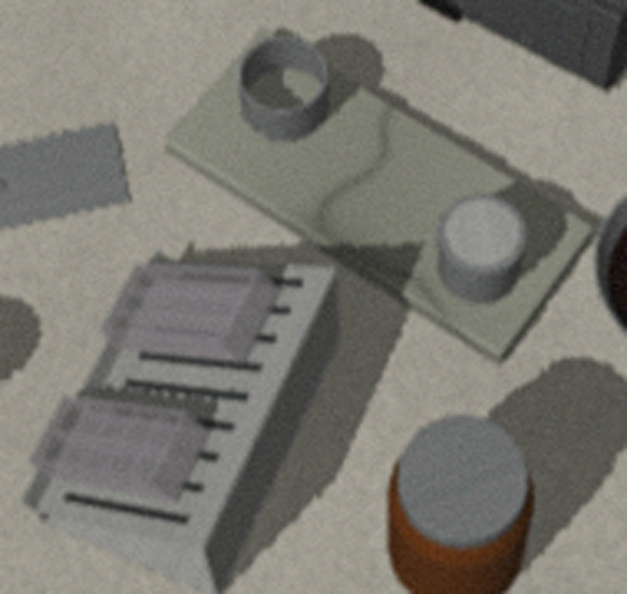

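```bash
python3 - <<'E'
from h import *
t=cam("top"); s=cam("scene")
# tray rim corners
P=[np.array(p)/3.5+[125,155] for p in [(57,65),(355,62),(352,550),(48,555)]]
C=np.array([hit(t,*p,.108) for p in P]); print("tray top\n",C.round(4),"ctr",C.mean(0).round(4))
print([np.linalg.norm(C[i]-C[(i+1)%4]).round(4) for i in range(4)])
for a,b in [(3,0),(2,1)]:
    d=C[b]-C[a]; print("yaw",np.degrees(np.arctan2(d[1],d[0])))
for a,b in [(1,0),(2,3)]:
    d=C[b]-C[a]; print("yaw y",np.degrees(np.arctan2(-d[0],d[1])))
Q=[np.array(p)/4.5+[290,110] for p in [(70,228),(228,55),(622,235),(485,440)]]
C2=np.array([hit(s,*p,.108) for p in Q]); print("scene\n",C2.round(4),C2.mean(0).round(4))
for n,c,box in [("top",t,(165,190,200,285)),("scene",s,(340,130,400,190))]:
    g=c["image"].max(2); m=np.zeros_like(g); x0,y0,x1,y1=box
    m[y0:y1,x0:x1]=(g[y0:y1,x0:x1]<28)*255
    cv2.imwrite(f"pics/m_{n}.png",cv2.resize(m[y0:y1,x0:x1],None,fx=6,fy=6,interpolation=0))
    for r in range(y0,y1,6):
        xs=np.where(m[r])[0]
        if len(xs): print(n,r,xs.min(),xs.max())
E
```

```text
tray top
 [[0.6306 0.2136 0.108 ]
 [0.63   0.0628 0.108 ]
 [0.3834 0.0638 0.108 ]
 [0.384  0.2126 0.108 ]] ctr [0.507  0.1382 0.108 ]
[np.float64(0.1508), np.float64(0.2466), np.float64(0.1488), np.float64(0.2466)]
yaw 0.21871469306234617
yaw -0.24860628153138853
yaw y -0.2325625994860109
yaw y -0.24841603602691806
scene
 [[0.3901 0.0617 0.108 ]
 [0.3936 0.2086 0.108 ]
 [0.6315 0.2136 0.108 ]
 [0.6354 0.0628 0.108 ]] [0.5126 0.1367 0.108 ]
top 190 167 168
top 208 175 181
top 214 175 187
top 220 175 180
top 226 175 180
top 232 175 180
top 238 175 180
top 244 175 180
top 250 175 180
top 256 175 180
top 262 175 180
top 268 175 187
top 274 178 178
scene 142 347 353
scene 148 347 364
scene 154 347 376
scene 160 383 390
scene 166 384 387
scene 172 384 386
scene 178 383 384
```

```bash
python3 - <<'E'
from h import *
t=cam("top"); s=cam("scene")
print("handle",hit(t,175,238,.151),hit(t,181,238,.144), hit(t,178,203.5,.151),hit(t,178,273.5,.151))
# tin lid: top crop centre (187,100) /3.8 +(280,145); scene (481,240)/3.3+(210,210)
def T(p): return np.array(p)/3.8+[280,145]
def S(p): return np.array(p)/3.3+[210,210]
print("tin top",hit(t,*T((187,99)),.07),"scene",hit(s,*S((482,240)),.07))
# edges l/r of lid
print([hit(t,*T(p),.07).round(4) for p in [(129,100),(242,98),(187,42),(185,157)]])
# bar mould: cavities-top corners; top (429,245)?(535,228)(548,445)(452,462)
a=[(426,242),(535,226),(550,443),(452,464)]
# scene: upper end right .. 
for p in a: print(p,hit(t,*T(p),.08).round(4))
crop(t,(370,170,490,275),6.5,"t_st.png")
crop(s,(215,280,315,390),5.4,"s_st.png")
E
```

```text
handle [0.50834826 0.14230436 0.151     ] [0.50909311 0.13387485 0.144     ] [0.56706754 0.13807242 0.151     ] [0.44874969 0.13653222 0.151     ]
tin top [ 0.6399136  -0.12270944  0.07      ] scene [ 0.64651377 -0.12649803  0.07      ]
[array([ 0.6398, -0.0942,  0.07  ]), array([ 0.64  , -0.1497,  0.07  ]), array([ 0.6687, -0.1234,  0.07  ]), array([ 0.6109, -0.1211,  0.07  ])]
(426, 242) [ 0.565  -0.2361  0.08  ]
(535, 226) [ 0.572  -0.2893  0.08  ]
(550, 443) [ 0.4667 -0.2918  0.08  ]
(452, 464) [ 0.4576 -0.2445  0.08  ]
```

View pics/t_st.png

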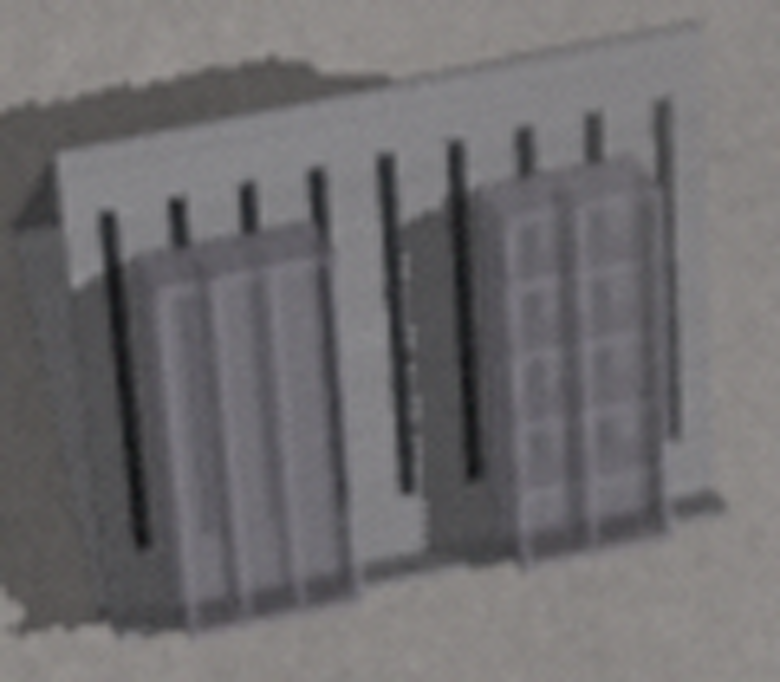

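View pics/s_st.png

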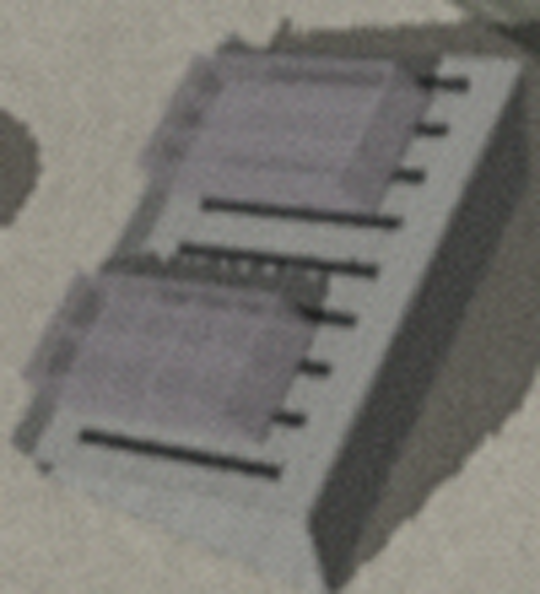

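```bash
python3 - <<'E'
from h import *
t=cam("top"); s=cam("scene")
def T(p): return np.array(p)/6.5+[370,170]
def S(p): return np.array(p)/5.4+[215,280]
a=hit(t,*T((58,152)),.108);b=hit(t,*T((700,20)),.108);d=b-a
print("stand top edge",a,b,np.linalg.norm(d),"yaw",np.degrees(np.arctan2(d[0],-d[1])))
a2=hit(s,*S((522,62)),.108);b2=hit(s,*S((312,525)),.108);d=b2-a2
print("scene edge",a2,b2,np.linalg.norm(d),"yaw",np.degrees(np.arctan2(d[0],-d[1])))
# mould top face
U=[hit(t,*T(p),.106) for p in [(162,290),(325,255)]]
L=[hit(t,*T(p),.040) for p in [(195,630),(358,597)]]
print("upper",np.round(U,4),"lower",np.round(L,4))
C=(sum(U)+sum(L))/4
print("topface ctr",C,"widths",np.linalg.norm(U[0]-U[1]),np.linalg.norm(L[0]-L[1]),"len",np.linalg.norm((U[0]+U[1]-L[0]-L[1])/2))
d=U[0]+U[1]-L[0]-L[1]; print("yaw",np.degrees(np.arctan2(d[1],d[0])))
for d in (U[1]-U[0],L[1]-L[0]): print("yaw w",np.degrees(np.arctan2(d[0],-d[1])))
for n,p,z in [("U",(400,66),.106),("U",(342,190),.106),("L",(200,55),.04),("L",(143,170),.04)]:print(n,hit(s,*S(p),z).round(4))
E
```

```text
stand top edge [ 0.58817854 -0.20900412  0.108     ] [ 0.62278205 -0.38917375  0.108     ] 0.18346252881986147 yaw 10.871883781061685
scene edge [ 0.59112299 -0.20891084  0.108     ] [ 0.62882651 -0.39124251  0.108     ] 0.18618913053364144 yaw 11.683259748811132
upper [[ 0.5496 -0.2366  0.106 ]
 [ 0.5586 -0.282   0.106 ]] lower [[ 0.4607 -0.2532  0.04  ]
 [ 0.4694 -0.3011  0.04  ]]
topface ctr [ 0.50956879 -0.26822259  0.073     ] widths 0.046286289899675453 0.04864726465934374 len 0.11224434538688137
yaw 11.360152482260675
yaw w 11.243576949065265
yaw w 10.296502095072329
U [ 0.5536 -0.2344  0.106 ]
U [ 0.5648 -0.2863  0.106 ]
L [ 0.4626 -0.2508  0.04  ]
L [ 0.4742 -0.3022  0.04  ]
```

```bash
cat >> h.py <<'E'
def go(x,y,z,yaw):
    """target TCP and world angle (deg) of the tool's y axis; prints cm & spin"""
    o=bot.get_obs(); M=rot(o["tool_rot"]); 
    tr=M.T@(np.array([x,y,z])-o["eef_pos"])*100
    a=np.degrees(np.arctan2(M[1,1],M[0,1])); d=(yaw-a+90)%180-90
    print("t",round(o["t"],2),"pos",o["eef_pos"].round(4),"yang",round(a,2),"travel",tr.round(2),"spin",round(-np.radians(d),3),"F",o["contact_force"].round(1),"w",round(o["gripper_width"]*85.4,1),"q",o["q"].round(2))
E
python3 -c "
from h import *
go(.508,.1375,.20,90)"
```

```text
t 0.55 pos [0.2218 0.6375 0.2313] yang 70.82 travel [-43.46 -37.82   3.13] spin -0.335 F [-0.   0.   0.7] w 85.1 q [-1.34  0.48  0.02  1.56 -0.01  1.11 -0.08]
```

Request:
arm_command --increments '[{"travel":[-1,-0.9,0],"spin":-0.02},{"travel":[-3,-2.6,0],"spin":-0.05},{"travel":[-5.5,-4.8,0],"spin":-0.08},{"travel":[-8,-7,0],"spin":-0.11},{"travel":[-10.5,-9.1,0],"spin":-0.14},{"travel":[-13,-11.3,0],"spin":-0.17},{"travel":[-15.5,-13.5,0],"spin":-0.2},{"travel":[-18,-15.7,0],"spin":-0.23},{"travel":[-20.5,-17.8,0],"spin":-0.26},{"travel":[-23,-20,0],"spin":-0.29},{"travel":[-25.5,-22.2,0],"spin":-0.32},{"travel":[-28,-24.4,0],"spin":-0.335}]' --gripper 5

```text
t: 1.55
eef_pos: [0.4067, 0.3136, 0.2316]
tool_rot: [0.0, -0.001, 1.0, 0.0]
contact_force: [-0.1, -0.1, -0.2]
gripper_width: 0.588
```

```bash
python3 -c "
from h import *
go(.508,.1375,.20,90)"
```

```text
t 1.55 pos [0.4067 0.3136 0.2316] yang 90.1 travel [-10.1  -17.63   3.16] spin 0.002 F [-0.1 -0.1 -0.2] w 50.2 q [-0.85  0.21  0.09  1.94 -0.02  0.99  0.82]
```

Request:
arm_command --increments '[{"travel":[-1.5,-2.6,0.3]},{"travel":[-3,-5.2,0.6]},{"travel":[-4.5,-7.8,1]},{"travel":[-6,-10.4,1.5]},{"travel":[-7.3,-12.7,2]},{"travel":[-8.5,-14.8,2.4]},{"travel":[-9.3,-16.3,2.8]},{"travel":[-9.9,-17.2,3.1]},{"travel":[-10.1,-17.6,3.2]},{"travel":[-10.1,-17.6,3.2]}]'

```text
invalid input at $.increments[0]: expected keys travel, spin
```

```bash
python3 -c "
from h import *
go(.508,.1375,.122,90)
c=cam('wrist'); cv2.imwrite('pics/w1.png',c['image'])
for p in [(.447,.1375,.151),(.569,.1375,.151)]: print(proj(c,p))"
```

```text
t 1.55 pos [0.4067 0.3136 0.2316] yang 90.1 travel [-10.1  -17.64  10.96] spin 0.002 F [-0.1 -0.1 -0.2] w 50.2 q [-0.85  0.21  0.09  1.94 -0.02  0.99  0.82]
[ 46.01609119 307.32540444]
[ 80.86571223 449.95709181]
```

View pics/w1.png

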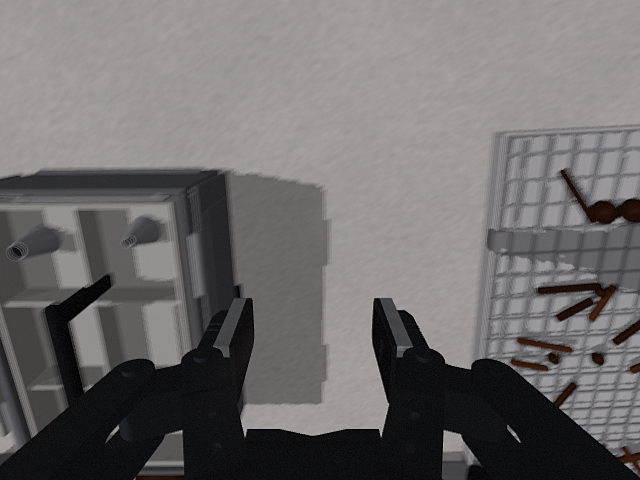

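Request:
arm_command --increments '[{"travel":[-1.5,-2.6,0.3],"spin":0},{"travel":[-3,-5.2,0.6],"spin":0},{"travel":[-4.5,-7.8,1],"spin":0},{"travel":[-6,-10.4,1.5],"spin":0},{"travel":[-7.3,-12.7,2],"spin":0},{"travel":[-8.5,-14.8,2.4],"spin":0},{"travel":[-9.3,-16.3,2.8],"spin":0},{"travel":[-9.9,-17.2,3.1],"spin":0},{"travel":[-10.1,-17.6,3.2],"spin":0},{"travel":[-10.1,-17.6,3.2],"spin":0}]'

```text
t: 2.43
eef_pos: [0.5072, 0.1387, 0.1991]
tool_rot: [-0.0, 0.001, 1.0, -0.0]
contact_force: [0.8, -0.2, 0.4]
gripper_width: 0.585
```

```bash
python3 -c "
from h import *
go(.508,.1375,.122,90)
c=cam('wrist'); cv2.imwrite('pics/w2.png',c['image'])
for p in [(.447,.1375,.151),(.569,.1375,.151)]: print(proj(c,p))"
```

```text
t 2.43 pos [0.5072 0.1387 0.1991] yang 89.94 travel [-0.08 -0.12  7.71] spin -0.001 F [ 0.8 -0.2  0.4] w 50.0 q [-0.56  0.27  0.2   1.96 -0.07  0.92  1.25]
[308.34726295 158.94070186]
[309.19687738 365.72602142]
```

View pics/w2.png

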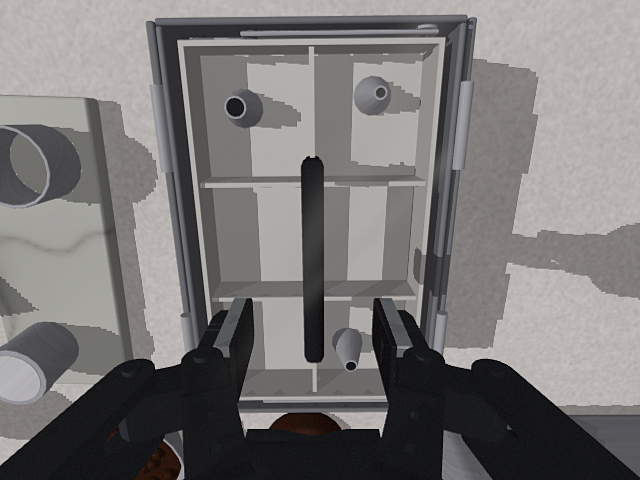

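The handle bar lies at cols 303-323, rows 157-362, centred between the pads. The handle centre is about (0.508, 0.139). I'll go down and grip.

Request:
arm_command --increments '[{"travel":[0,0,1],"spin":0},{"travel":[0,0,2.5],"spin":0},{"travel":[-0.1,0.1,4],"spin":0},{"travel":[-0.1,0.1,5.5],"spin":0},{"travel":[-0.1,0.1,6.7],"spin":0},{"travel":[-0.1,0.1,7.5],"spin":0},{"travel":[-0.1,0.1,7.6],"spin":0},{"travel":[-0.1,0.1,7.6],"spin":0}]'

```text
t: 3.15
eef_pos: [0.5076, 0.1407, 0.1229]
tool_rot: [-0.0, -0.001, 1.0, -0.0]
contact_force: [0.3, -0.4, 0.6]
gripper_width: 0.582
```

Request:
arm_command --increments '[{"travel":[0,0,0],"spin":0},{"travel":[0,0,0],"spin":0},{"travel":[0,0,0],"spin":0},{"travel":[0,0,0],"spin":0},{"travel":[0,0,0],"spin":0},{"travel":[0,0,0],"spin":0}]' --gripper 0 --force 60

```text
t: 3.65
eef_pos: [0.5086, 0.1388, 0.1241]
tool_rot: [0.0, 0.0, 1.0, -0.0]
contact_force: [-1.3, -5.2, 6.6]
gripper_width: 0.125
```

```bash
python3 -c "
from h import *
go(.508,.1395,.122,90)
a=np.linspace(0,2.53,26)[1:]
print(np.c_[a,10*(1-np.cos(a)),-10*np.sin(a)].round(2).tolist())"
```

```text
t 3.65 pos [0.5086 0.1388 0.1241] yang 89.97 travel [0.06 0.07 0.21] spin -0.001 F [-1.3 -5.2  6.6] w 10.7 q [-0.54  0.37  0.19  2.02 -0.1   0.76  1.28]
[[0.1, 0.05, -1.01], [0.2, 0.2, -2.01], [0.3, 0.46, -2.99], [0.4, 0.81, -3.94], [0.51, 1.25, -4.85], [0.61, 1.79, -5.71], [0.71, 2.41, -6.51], [0.81, 3.1, -7.24], [0.91, 3.87, -7.9], [1.01, 4.7, -8.48], [1.11, 5.58, -8.97], [1.21, 6.51, -9.37], [1.32, 7.48, -9.68], [1.42, 8.47, -9.88], [1.52, 9.47, -9.99], [1.62, 10.48, -9.99], [1.72, 11.49, -9.89], [1.82, 12.48, -9.69], [1.92, 13.45, -9.39], [2.02, 14.38, -8.99], [2.13, 15.26, -8.5], [2.23, 16.1, -7.93], [2.33, 16.87, -7.27], [2.43, 17.57, -6.54], [2.53, 18.19, -5.74]]
```

Request:
arm_command --increments '[{"travel":[0,-0.1,-0.3],"spin":0},{"travel":[0,-0.1,-1],"spin":0},{"travel":[0,0.05,-2],"spin":0},{"travel":[0,0.31,-3],"spin":0},{"travel":[0,0.66,-3.95],"spin":0},{"travel":[0,1.1,-4.85],"spin":0},{"travel":[0,1.64,-5.7],"spin":0},{"travel":[0,2.26,-6.5],"spin":0},{"travel":[0,2.95,-7.25],"spin":0},{"travel":[0,3.72,-7.9],"spin":0},{"travel":[0,4.55,-8.5],"spin":0},{"travel":[0,5.43,-9],"spin":0}]'

```text
t: 4.65
eef_pos: [0.508, 0.1949, 0.2141]
tool_rot: [-0.0, 0.0, 1.0, -0.0]
contact_force: [2.1, -2.7, -1.7]
gripper_width: 0.126
```

```bash
python3 -c "
from h import *
go(.508,.1388+.0558,.1241+.0897,90)
c=cam('top');crop(c,(100,140,280,340),3,'t3.png')"
```

```text
t 4.65 pos [0.508  0.1949 0.2141] yang 90.0 travel [-0.   -0.03  0.03] spin -0.0 F [ 2.1 -2.7 -1.7] w 10.7 q [-0.64  0.28  0.19  1.9  -0.06  0.97  1.15]
```

View pics/t3.png

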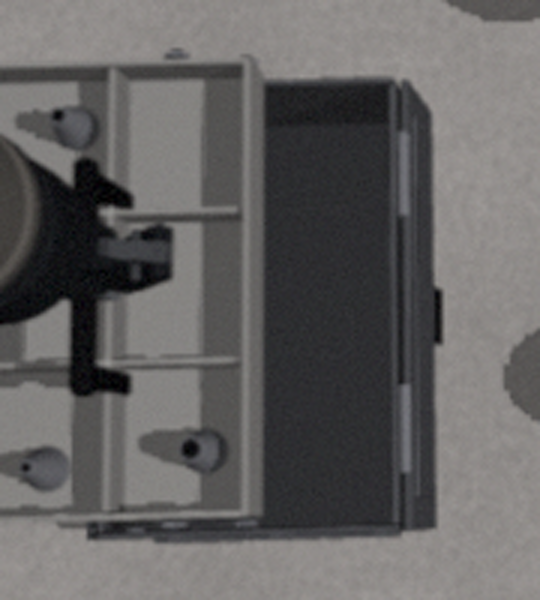

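The tray follows its links with all three nozzles in it. I'll keep along the arc.

Request:
arm_command --increments '[{"travel":[0,0.93,-0.4],"spin":0},{"travel":[0,1.9,-0.7],"spin":0},{"travel":[0,2.89,-0.9],"spin":0},{"travel":[0,3.89,-1.0],"spin":0},{"travel":[0,4.9,-1.0],"spin":0},{"travel":[0,5.9,-0.9],"spin":0},{"travel":[0,6.9,-0.7],"spin":0},{"travel":[0,7.87,-0.4],"spin":0},{"travel":[0,8.8,0],"spin":0},{"travel":[0,9.68,0.5],"spin":0},{"travel":[0,10.1,0.75],"spin":0},{"travel":[0,10.5,1.05],"spin":0}]'

```text
t: 5.7
eef_pos: [0.5073, 0.3014, 0.202]
tool_rot: [-0.0, -0.001, 1.0, 0.001]
contact_force: [-3.5, 5.5, 2.7]
gripper_width: 0.128
```

Request:
arm_command --increments '[{"travel":[0,0.4,0.3],"spin":0},{"travel":[0,0.75,0.62],"spin":0},{"travel":[0,1.1,0.95],"spin":0},{"travel":[0,1.45,1.33],"spin":0},{"travel":[0,1.75,1.7],"spin":0},{"travel":[0,2.0,2.0],"spin":0},{"travel":[0,2.1,2.2],"spin":0},{"travel":[0,2.1,2.2],"spin":0}]'

```text
t: 6.37
eef_pos: [0.5073, 0.3206, 0.1815]
tool_rot: [-0.001, -0.0, 1.0, -0.0]
contact_force: [-7.2, 0.2, 13.0]
gripper_width: 0.129
```

```bash
python3 -c "
from h import *
go(.508,.1388+.1819,.1241+.0574,90)"
```

```text
t 6.37 pos [0.5073 0.3206 0.1815] yang 90.02 travel [-0.07  0.01 -0.  ] spin 0.0 F [-7.2  0.2 13. ] w 11.0 q [-0.77  0.41  0.14  1.8  -0.07  0.94  0.97]
```

Request:
arm_command --increments '[{"travel":[0,0,0],"spin":0},{"travel":[0,0,0],"spin":0},{"travel":[0,0,0],"spin":0},{"travel":[0,0,0],"spin":0},{"travel":[0,0,-0.5],"spin":0},{"travel":[0,0,-1.5],"spin":0},{"travel":[0,0,-3],"spin":0},{"travel":[0,0,-4.5],"spin":0},{"travel":[0,0,-6],"spin":0}]' --gripper 4

```text
t: 7.12
eef_pos: [0.5083, 0.3203, 0.2424]
tool_rot: [0.0, 0.0, 1.0, 0.0]
contact_force: [-0.3, 0.9, 0.2]
gripper_width: 0.469
```

```bash
python3 -c "
from h import *
go(.518,-.267,.20,101)
c=cam('top');crop(c,(60,140,280,340),3,'t4.png')"
```

```text
t 7.12 pos [0.5083 0.3203 0.2424] yang 90.0 travel [ -0.97 -58.73   4.22] spin -0.192 F [-0.3  0.9  0.2] w 40.1 q [-0.78  0.34  0.15  1.74 -0.06  1.06  0.96]
```

View pics/t4.png

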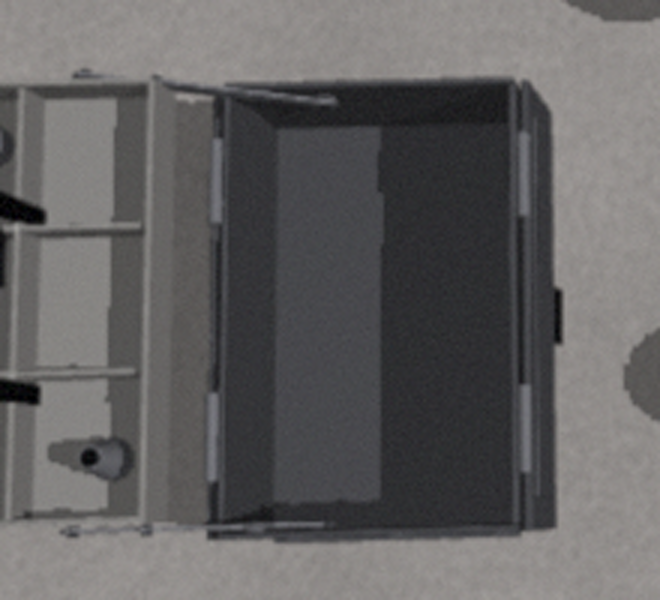

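Request:
arm_command --increments '[{"travel":[0,-1.2,0],"spin":0},{"travel":[0,-3.5,0],"spin":0},{"travel":[0,-6.5,0],"spin":0},{"travel":[-0.2,-9.5,0],"spin":-0.02},{"travel":[-0.2,-12.5,0],"spin":-0.04},{"travel":[-0.3,-15.5,0],"spin":-0.06},{"travel":[-0.3,-18.5,0],"spin":-0.08},{"travel":[-0.4,-21.5,0],"spin":-0.1},{"travel":[-0.4,-24.5,0],"spin":-0.12},{"travel":[-0.5,-27.5,0],"spin":-0.14},{"travel":[-0.5,-30.5,0],"spin":-0.16},{"travel":[-0.6,-33.5,0],"spin":-0.18}]' --gripper 7.4

```text
t: 8.17
eef_pos: [0.5128, -0.0171, 0.2403]
tool_rot: [-0.001, -0.09, 0.996, -0.0]
contact_force: [0.5, -0.6, 1.1]
gripper_width: 0.869
```

```bash
python3 -c "
from h import *
go(.518,-.267,.20,101)"
```

```text
t 8.17 pos [ 0.5128 -0.0171  0.2403] yang 100.34 travel [  3.97 -24.68   4.03] spin -0.012 F [ 0.5 -0.6  1.1] w 74.2 q [-0.34  0.2   0.29  1.94 -0.07  1.01  1.73]
```

Request:
arm_command --increments '[{"travel":[0.4,-2.8,0],"spin":0},{"travel":[0.9,-5.6,0.2],"spin":0},{"travel":[1.3,-8.4,0.5],"spin":0},{"travel":[1.8,-11.2,0.9],"spin":0},{"travel":[2.3,-14,1.3],"spin":0},{"travel":[2.7,-16.8,1.8],"spin":0},{"travel":[3.1,-19.4,2.2],"spin":0},{"travel":[3.5,-21.7,2.5],"spin":-0.01},{"travel":[3.7,-23.4,2.7],"spin":-0.01},{"travel":[3.9,-24.4,2.8],"spin":-0.01},{"travel":[4,-24.7,2.8],"spin":-0.01},{"travel":[4,-24.7,2.8],"spin":-0.01}]'

```text
t: 9.17
eef_pos: [0.5182, -0.2653, 0.2125]
tool_rot: [-0.0, -0.094, 0.996, 0.0]
contact_force: [-0.6, -0.4, 0.4]
gripper_width: 0.862
```

```bash
python3 -c "
from h import *
go(.518,-.267,.063,101)
c=cam('wrist'); cv2.imwrite('pics/w5.png',c['image'])
x=np.array([np.cos(np.radians(11)),np.sin(np.radians(11)),0]);y=np.array([-x[1],x[0],0]);C=np.array([.512,-.268,.073]);e=x*np.cos(.611)+np.array([0,0,np.sin(.611)])
for a in(-1,1):
  for b in (-1,1): print(a,b,proj(c,C+a*.0575*e+b*.026*y).round(1))"
```

```text
t 9.17 pos [ 0.5182 -0.2653  0.2125] yang 100.81 travel [ 0.04 -0.17 14.95] spin -0.003 F [-0.6 -0.4  0.4] w 73.6 q [ 0.05  0.36  0.4   1.82 -0.16  0.99  2.28]
-1 -1 [277.7 151.5]
-1 1 [341.  151.3]
1 -1 [273.9 290.9]
1 1 [345.  290.7]
```

View pics/w5.png

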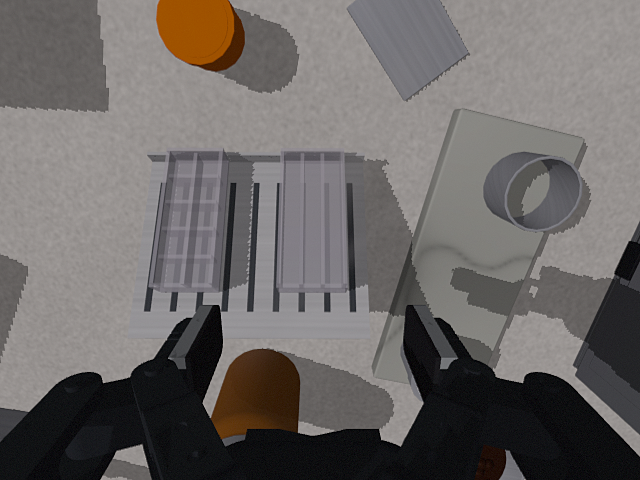

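The bar mould's top face spans about (280-347, 152-291), within 2 mm of the prediction. The praline mould is to the left (165-225), and the orange decoy is at (200,30). I'll descend straight down.

Request:
arm_command --increments '[{"travel":[0,0,1],"spin":0},{"travel":[0,0,3],"spin":0},{"travel":[0,0,5],"spin":0},{"travel":[0,0,7],"spin":0},{"travel":[0,0,9],"spin":0},{"travel":[0,0,11],"spin":0},{"travel":[0,0,12.8],"spin":0},{"travel":[0,0,14],"spin":0},{"travel":[0,0,14.8],"spin":0},{"travel":[0,0,15.4],"spin":0},{"travel":[0,0,15.7],"spin":0},{"travel":[0,0,15.7],"spin":0}]'

```text
t: 10.22
eef_pos: [0.5191, -0.2646, 0.0557]
tool_rot: [0.0, -0.095, 0.995, 0.0]
contact_force: [0.1, -0.3, -0.6]
gripper_width: 0.867
```

```bash
python3 -c "
from h import *
go(.518,-.267,.054,101)
c=cam('wrist'); cv2.imwrite('pics/w6.png',c['image'])
c=cam('top')
print(hit(c,420,112,.13),hit(c,413,135,.0))"
```

```text
t 10.22 pos [ 0.5191 -0.2646  0.0557] yang 100.91 travel [ 0.16 -0.22  0.17] spin -0.002 F [ 0.1 -0.3 -0.6] w 74.1 q [ 0.12  0.57  0.32  1.93 -0.27  0.68  2.37]
[ 0.73061056 -0.28472555  0.13      ] [ 0.72962718 -0.2969509   0.        ]
```

View pics/w6.png

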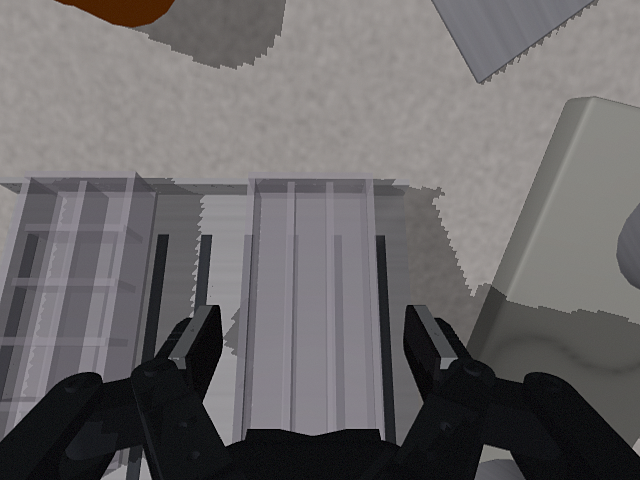

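The mould is centred between the pads (cols 243-381). I'll grip it.

Request:
arm_command --increments '[{"travel":[0,0,0.1],"spin":0},{"travel":[0,0,0.1],"spin":0},{"travel":[0,0,0.1],"spin":0},{"travel":[0,0,0.1],"spin":0},{"travel":[0,0,0.1],"spin":0},{"travel":[0,0,0.1],"spin":0}]' --gripper 4 --force 40

```text
t: 10.82
eef_pos: [0.5195, -0.2651, 0.0556]
tool_rot: [0.001, -0.095, 0.995, -0.0]
contact_force: [-1.2, -0.1, 5.5]
gripper_width: 0.602
```

```bash
python3 -c "
from h import *
go(.518,-.267,.054,101)"
```

```text
t 10.82 pos [ 0.5195 -0.2651  0.0556] yang 100.89 travel [ 0.19 -0.16  0.16] spin -0.002 F [-1.2 -0.1  5.5] w 51.4 q [ 0.12  0.57  0.32  1.93 -0.27  0.68  2.37]
```

Gripped at 51.4 mm, as expected. Lifting now.

Request:
arm_command --increments '[{"travel":[0,0,-0.3],"spin":0},{"travel":[0,0,-1],"spin":0},{"travel":[0,0,-2.2],"spin":0},{"travel":[0,0,-3.8],"spin":0},{"travel":[0,0,-5.5],"spin":0},{"travel":[0,0,-7.5],"spin":0},{"travel":[0,0,-9.5],"spin":0},{"travel":[0,0,-11.5],"spin":0},{"travel":[0,0,-13],"spin":0},{"travel":[0,0,-14],"spin":0},{"travel":[0,0,-14.5],"spin":0},{"travel":[0,0,-14.5],"spin":0}]'

```text
t: 11.82
eef_pos: [0.5195, -0.265, 0.201]
tool_rot: [0.001, -0.095, 0.995, -0.0]
contact_force: [-0.6, 0.0, -1.7]
gripper_width: 0.606
```

```bash
python3 -c "
from h import *
go(.45,.1,.2,90)
c=cam('wrist'); cv2.imwrite('pics/w7.png',c['image'])
c=cam('scene');crop(c,(180,180,380,380),3,'s7.png')"
```

```text
t 11.82 pos [ 0.5195 -0.265   0.201 ] yang 100.89 travel [-0.08 37.16  0.07] spin 0.19 F [-0.6  0.  -1.7] w 51.7 q [ 0.05  0.37  0.4   1.84 -0.17  0.97  2.29]
```

View pics/w7.png

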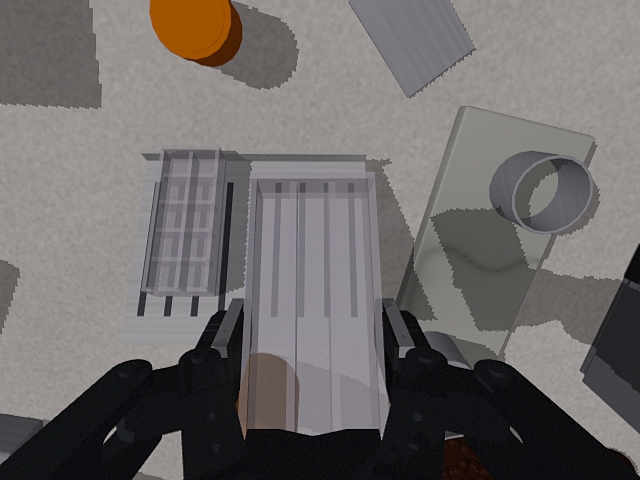

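View pics/s7.png

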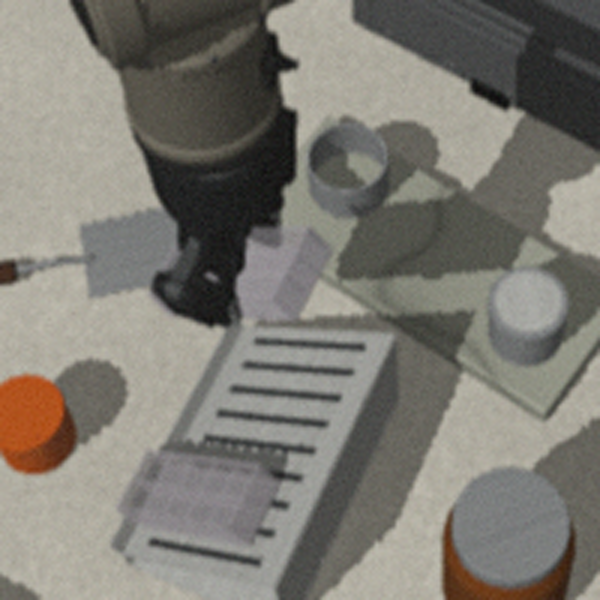

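The mould is held, still at the slope's tilt with its low end towards the robot. The praline mould (150-220, 150-295) hasn't moved. Next I'll carry it over the compartment's near half.

```bash
python3 -c "
from h import *
go(.455,.115,.2,90)"
```

```text
t 11.92 pos [ 0.5186 -0.2644  0.1992] yang 100.91 travel [-0.94 38.46 -0.06] spin 0.19 F [ 0.   0.1 -0.4] w 51.6 q [ 0.05  0.37  0.4   1.84 -0.17  0.96  2.29]
```

Request:
arm_command --increments '[{"travel":[0,0.8,0],"spin":0},{"travel":[0,2.4,0],"spin":0.01},{"travel":[-0.1,4.8,0],"spin":0.02},{"travel":[-0.2,7.5,0],"spin":0.03},{"travel":[-0.3,10.3,0],"spin":0.05},{"travel":[-0.3,13.1,0],"spin":0.06},{"travel":[-0.4,15.9,0],"spin":0.08},{"travel":[-0.5,18.7,0],"spin":0.1},{"travel":[-0.5,21.5,0],"spin":0.12},{"travel":[-0.6,24.3,0],"spin":0.14},{"travel":[-0.7,27,0],"spin":0.16},{"travel":[-0.8,29.7,0],"spin":0.18}]'

```text
t: 12.92
eef_pos: [0.4693, 0.03, 0.199]
tool_rot: [-0.001, -0.005, 1.0, -0.0]
contact_force: [1.0, -0.3, -1.7]
gripper_width: 0.6
```

```bash
python3 -c "
from h import *
go(.455,.115,.2,90)"
```

```text
t 12.92 pos [0.4693 0.03   0.199 ] yang 90.55 travel [ 1.35  8.51 -0.1 ] spin 0.01 F [ 1.  -0.3 -1.7] w 51.3 q [-0.46  0.18  0.3   2.08 -0.07  0.9   1.45]
```

Request:
arm_command --increments '[{"travel":[0.4,2.5,0],"spin":0},{"travel":[0.7,4.6,0],"spin":0.01},{"travel":[1,6.4,0],"spin":0.01},{"travel":[1.2,7.7,0.5],"spin":0.01},{"travel":[1.3,8.4,1.5],"spin":0.01},{"travel":[1.4,8.5,3],"spin":0.01},{"travel":[1.4,8.5,5],"spin":0.01},{"travel":[1.4,8.5,7.2],"spin":0.01},{"travel":[1.4,8.5,9.4],"spin":0.01},{"travel":[1.4,8.5,11.4],"spin":0.01},{"travel":[1.4,8.5,12.9],"spin":0.01},{"travel":[1.4,8.5,13.5],"spin":0.01}]'

```text
t: 13.92
eef_pos: [0.4536, 0.1121, 0.0619]
tool_rot: [-0.002, 0.0, 1.0, -0.001]
contact_force: [-1.1, -0.4, -1.9]
gripper_width: 0.6
```

```bash
python3 -c "
from h import *
go(.455,.115,.045,90)
c=cam('wrist'); cv2.imwrite('pics/w8.png',c['image'])
c=cam('top');crop(c,(110,140,280,340),3,'t8.png')"
```

```text
t 13.92 pos [0.4536 0.1121 0.0619] yang 89.99 travel [-0.15  0.29  1.69] spin -0.0 F [-1.1 -0.4 -1.9] w 51.3 q [-0.54  0.4   0.19  2.18 -0.14  0.57  1.33]
```

View pics/w8.png

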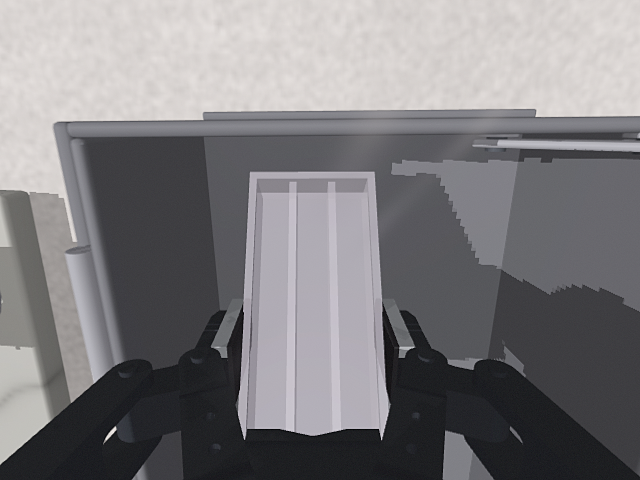

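View pics/t8.png

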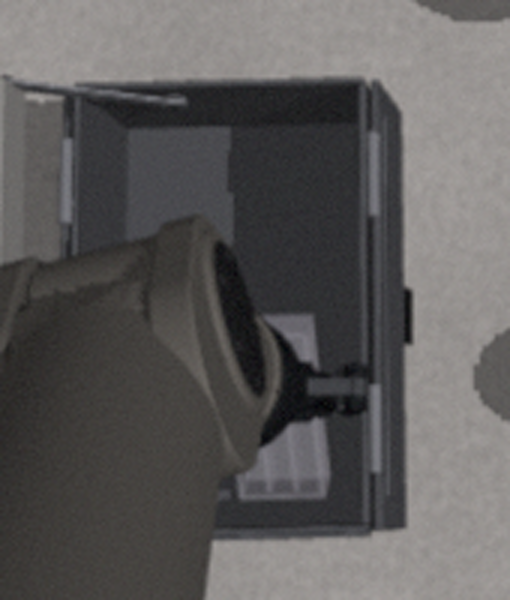

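The mould hangs inside the near half, low end near the front wall with clearance. I'll lower it with a light grip so it pivots flat on the floor.

Request:
arm_command --increments '[{"travel":[0,0.2,0.6],"spin":0},{"travel":[0,0.2,1.2],"spin":0},{"travel":[0,0.2,1.6],"spin":0},{"travel":[0,0.2,2.0],"spin":0},{"travel":[0,0.2,2.3],"spin":0},{"travel":[0,0.2,2.6],"spin":0},{"travel":[0,0.2,2.9],"spin":0},{"travel":[0,0.2,3.2],"spin":0}]' --gripper 4 --force 20

```text
t: 14.68
eef_pos: [0.46, 0.1186, 0.035]
tool_rot: [0.004, -0.001, 1.0, 0.002]
contact_force: [2.2, 9.0, 21.4]
gripper_width: 0.603
```

```bash
python3 -c "
from h import *
go(.455,.115,.01,90)
c=cam('wrist'); cv2.imwrite('pics/w9.png',c['image'])"
```

```text
t 14.68 pos [0.46   0.1186 0.035 ] yang 90.16 travel [ 0.52 -0.36  2.49] spin 0.003 F [ 2.2  9.  21.4] w 51.5 q [-0.52  0.46  0.17  2.19 -0.16  0.5   1.34]
```

View pics/w9.png

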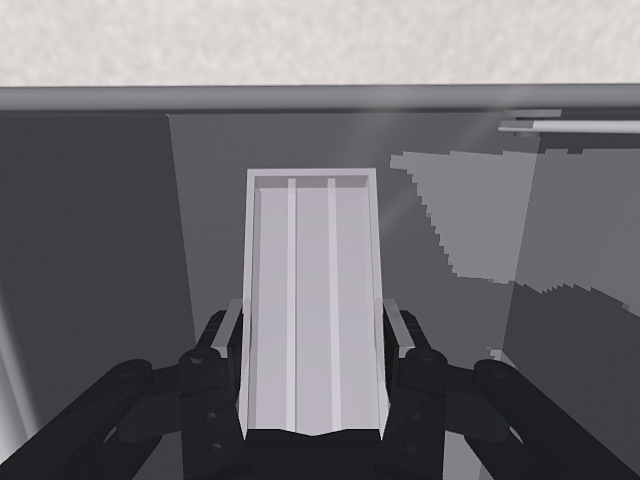

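Request:
arm_command --increments '[{"travel":[0,0,0.2],"spin":0},{"travel":[0,0,0.4],"spin":0},{"travel":[0,0,0.6],"spin":0},{"travel":[0,0,0.8],"spin":0}]'

```text
t: 15.07
eef_pos: [0.4636, 0.1202, 0.0285]
tool_rot: [0.007, -0.002, 1.0, 0.004]
contact_force: [5.5, 11.9, 26.5]
gripper_width: 0.602
```

```bash
python3 -c "
from h import *
go(.455,.115,.01,90)
print(bot.get_obs()['torque'])
c=cam('wrist'); cv2.imwrite('pics/w10.png',c['image'])"
```

```text
t 15.07 pos [0.4636 0.1202 0.0285] yang 90.2 travel [ 0.89 -0.53  1.84] spin 0.004 F [ 5.5 11.9 26.5] w 51.4 q [-0.52  0.47  0.16  2.19 -0.17  0.48  1.35]
[ 0.37390678 -1.05023547  0.04494151]
```

View pics/w10.png

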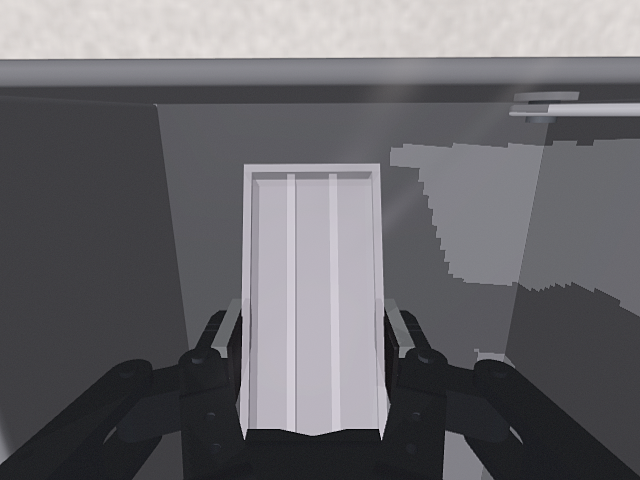

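```bash
python3 -c "
from h import *
c=cam('scene');crop(c,(270,60,470,250),3.1,'s10.png')
c=cam('top');crop(c,(110,140,280,340),3,'t10.png')"
```

```text
(no output)
```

View pics/s10.png

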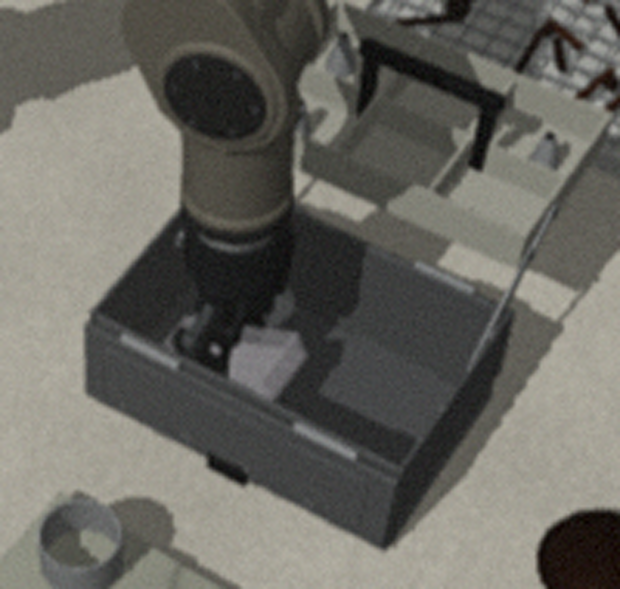

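View pics/t10.png

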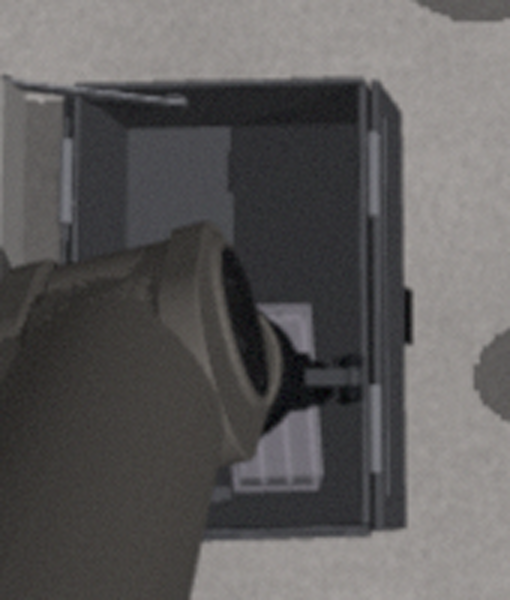

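The mould is pivoting as intended: its near edge moved from row 180 to row 164, and nothing else is touched. I'll keep pressing gently while following the drift.

Request:
arm_command --increments '[{"travel":[-0.3,0.2,0.2],"spin":0},{"travel":[-0.5,0.3,0.4],"spin":0},{"travel":[-0.6,0.3,0.6],"spin":0},{"travel":[-0.7,0.3,0.8],"spin":0},{"travel":[-0.7,0.3,1.0],"spin":0},{"travel":[-0.7,0.3,1.2],"spin":0}]'

```text
t: 15.72
eef_pos: [0.469, 0.1231, 0.0158]
tool_rot: [0.006, -0.002, 1.0, 0.003]
contact_force: [3.8, 13.1, 22.0]
gripper_width: 0.602
```

```bash
python3 -c "
from h import *
go(.455,.115,.01,90)
print(bot.get_obs()['torque'])
c=cam('wrist'); cv2.imwrite('pics/w11.png',c['image'])"
```

```text
t 15.72 pos [0.469  0.1231 0.0158] yang 90.22 travel [ 1.41 -0.81  0.56] spin 0.004 F [ 3.8 13.1 22. ] w 51.4 q [-0.51  0.51  0.16  2.17 -0.17  0.46  1.35]
[ 0.52387687 -0.38062229  0.07103467]
```

View pics/w11.png

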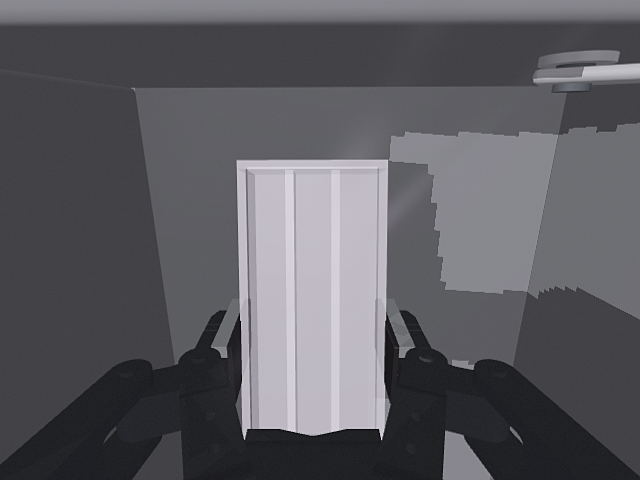

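Request:
arm_command --increments '[{"travel":[-0.1,0.2,0.2],"spin":0},{"travel":[-0.2,0.3,0.4],"spin":0},{"travel":[-0.2,0.3,0.6],"spin":0},{"travel":[-0.2,0.3,0.8],"spin":0},{"travel":[-0.2,0.3,0.9],"spin":0},{"travel":[-0.2,0.3,0.9],"spin":0}]'

```text
t: 16.27
eef_pos: [0.47, 0.1251, 0.0058]
tool_rot: [0.005, -0.001, 1.0, 0.003]
contact_force: [6.8, 8.7, 8.4]
gripper_width: 0.603
```

```bash
python3 -c "
from h import *
go(.455,.115,.01,90)
print(bot.get_obs()['torque'])
c=cam('wrist'); cv2.imwrite('pics/w12.png',c['image'])
c=cam('scene');crop(c,(320,130,420,220),6,'s12.png')"
```

```text
t 16.27 pos [0.47   0.1251 0.0058] yang 90.13 travel [ 1.5  -1.   -0.44] spin 0.002 F [6.8 8.7 8.4] w 51.5 q [-0.51  0.53  0.15  2.17 -0.18  0.44  1.35]
[ 1.14245163 -0.69570762  0.00981023]
```

View pics/w12.png

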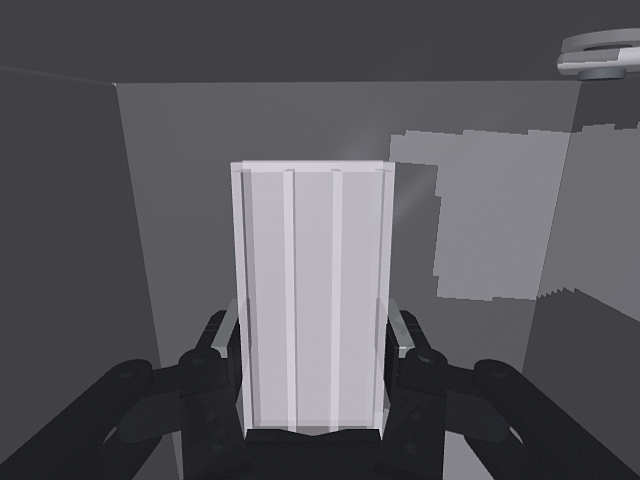

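View pics/s12.png

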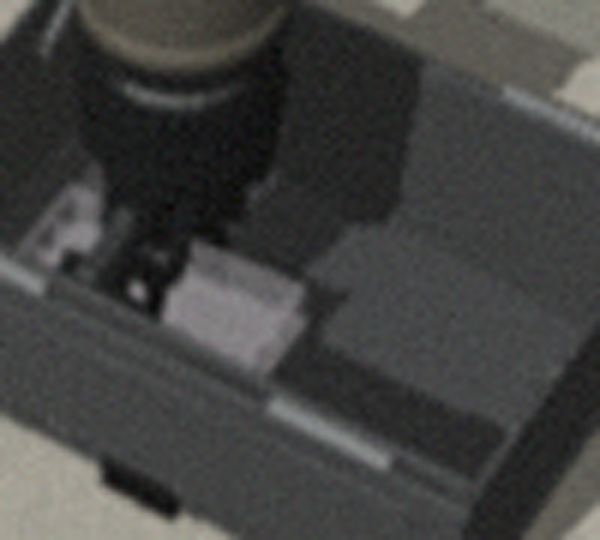

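```bash
python3 -c "
from h import *
c=cam('wrist')
for z in (.024,.028,.032,.04):
  a,b=hit(c,232,162,z),hit(c,394,162,z);print(z,a.round(4),b.round(4),np.linalg.norm(a-b))
  a,b=hit(c,118,84,.004),hit(c,580,81,.004)
print('floor corners',a,b,np.linalg.norm(a-b))
"
```

```text
0.024 [0.4039 0.0995 0.024 ] [0.4038 0.1521 0.024 ] 0.05263053377853569
0.028 [0.4035 0.1003 0.028 ] [0.4034 0.1512 0.028 ] 0.05092292885858123
0.032 [0.403  0.1011 0.032 ] [0.4029 0.1503 0.032 ] 0.04921532393862675
0.04 [0.402  0.1027 0.04  ] [0.4019 0.1485 0.04  ] 0.04580011409871778
floor corners [0.37922402 0.05690932 0.004     ] [0.3777478 0.2205806 0.004    ] 0.16367793870050942
```

```bash
python3 -c "
from h import *
c=cam('scene')
f=lambda p:((proj(c,p)-[320,130]+.5)*6).round(0)
for y in(.100,.152):
  for z in (.004,.028): print(y,z,'far',f((.5185,y,z)),'near',f((.4035,y,z)))
th=.2
for y in(.1,.152): print('tilt .2 far top',f((.4035+.115*np.cos(th),y,.004+.024*np.cos(th)+.115*np.sin(th))))
"
```

```text
0.1 0.004 far [237. 422.] near [  3. 300.]
0.1 0.028 far [239. 388.] near [  2. 265.]
0.152 0.004 far [302. 337.] near [ 71. 219.]
0.152 0.028 far [306. 302.] near [ 71. 183.]
tilt .2 far top [237. 352.]
tilt .2 far top [304. 266.]
```

Request:
arm_command --increments '[{"travel":[0,0.1,0.2],"spin":0},{"travel":[-0.1,0.2,0.3],"spin":0},{"travel":[-0.1,0.2,0.4],"spin":0},{"travel":[-0.1,0.2,0.4],"spin":0}]'

```text
t: 16.8
eef_pos: [0.4704, 0.1251, 0.0014]
tool_rot: [0.004, -0.0, 1.0, 0.002]
contact_force: [5.7, 3.3, 7.2]
gripper_width: 0.6
```

```bash
python3 -c "
from h import *
go(.455,.115,.01,90)
print(bot.get_obs()['torque'])
c=cam('wrist'); cv2.imwrite('pics/w13.png',c['image'])
c=cam('scene');crop(c,(320,130,420,220),6,'s13.png')"
```

```text
t 16.8 pos [0.4704 0.1251 0.0014] yang 90.03 travel [ 1.54 -1.   -0.87] spin 0.001 F [5.7 3.3 7.2] w 51.2 q [-0.51  0.54  0.15  2.17 -0.18  0.44  1.35]
[ 0.45753233 -0.69876844  0.04700023]
```

View pics/w13.png

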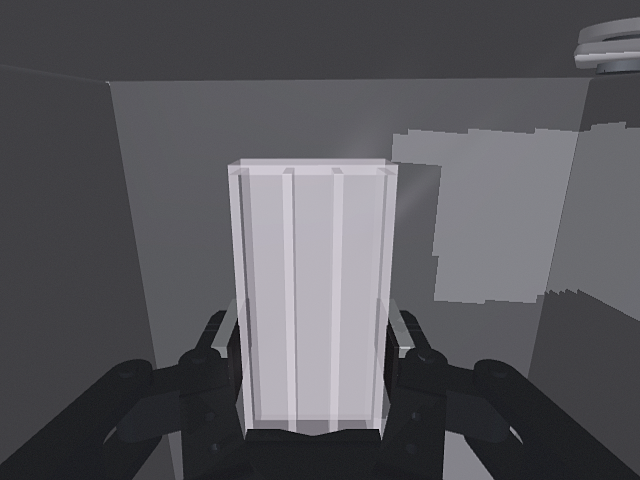

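View pics/s13.png

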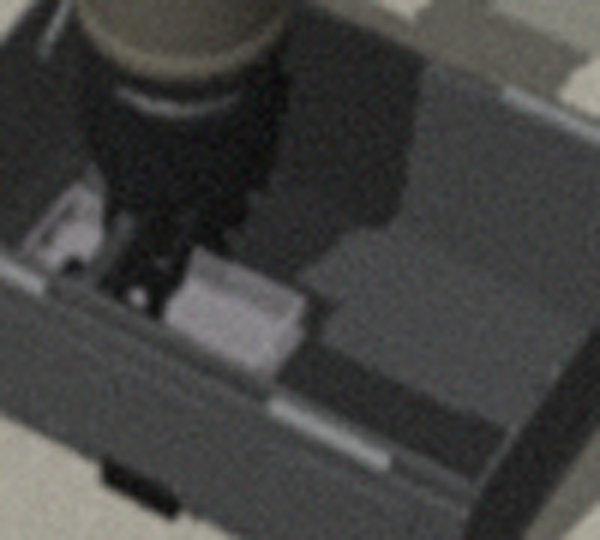

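Request:
arm_command --increments '[{"travel":[0,0,0.1],"spin":0},{"travel":[0,0,0.2],"spin":0},{"travel":[0,0,0.3],"spin":0},{"travel":[0,0,0.3],"spin":0}]'

```text
t: 17.23
eef_pos: [0.4705, 0.1251, 0.0007]
tool_rot: [0.004, -0.0, 1.0, 0.002]
contact_force: [-3.0, 3.0, 42.2]
gripper_width: 0.596
```

```bash
python3 -c "
from h import *
go(.455,.115,.01,90)
print(bot.get_obs()['torque'])
c=cam('scene');crop(c,(320,130,420,220),6,'s14.png')"
```

```text
t 17.23 pos [0.4705 0.1251 0.0007] yang 90.03 travel [ 1.54 -1.   -0.94] spin 0.0 F [-3.   3.  42.2] w 50.9 q [-0.51  0.54  0.15  2.17 -0.18  0.44  1.35]
[-0.84020474  1.12770594  0.02569055]
```

View pics/s14.png

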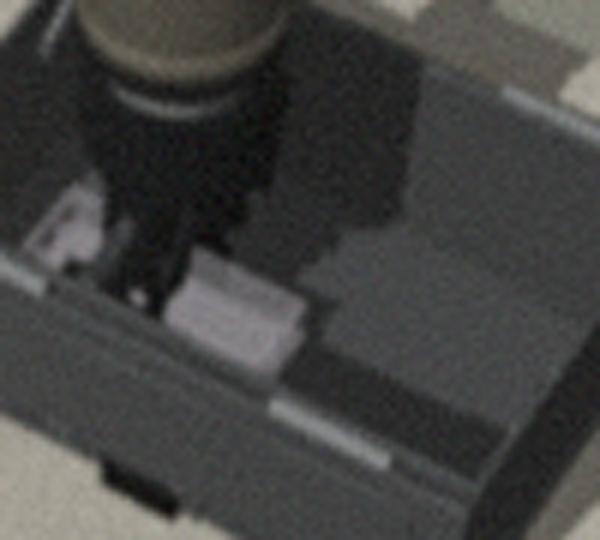

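Request:
arm_command --increments '[{"travel":[0,0,-0.3],"spin":0},{"travel":[0,0,-0.3],"spin":0},{"travel":[0,0,-0.3],"spin":0},{"travel":[0,0,-0.3],"spin":0},{"travel":[0,0,-0.3],"spin":0},{"travel":[0,0,-1],"spin":0},{"travel":[0,0,-2],"spin":0},{"travel":[0,0,-3.5],"spin":0},{"travel":[0,0,-5],"spin":0},{"travel":[0,0,-7],"spin":0},{"travel":[0,0,-9],"spin":0},{"travel":[0,0,-11],"spin":0}]' --gripper 6.8

```text
t: 18.28
eef_pos: [0.4658, 0.1225, 0.1082]
tool_rot: [0.0, 0.0, 1.0, -0.0]
contact_force: [1.1, 0.6, 0.0]
gripper_width: 0.797
```

```bash
python3 -c "
from h import *
go(.6415,-.1215,.16,90)
c=cam('wrist'); cv2.imwrite('pics/w15.png',c['image'])
for x in (.4035,.5185):
  for y in (.1,.152): print(x,y,proj(c,(x,y,.028)))
"
```

```text
t 18.28 pos [0.4658 0.1225 0.1082] yang 89.96 travel [-17.59 -24.38  -5.17] spin -0.001 F [1.1 0.6 0. ] w 68.1 q [-0.57  0.34  0.22  2.13 -0.11  0.69  1.29]
0.4035 0.1 [272.26088344 149.66514465]
0.4035 0.152 [361.96782954 149.61961759]
0.5185 0.1 [278.02495988 324.48991697]
0.5185 0.152 [355.07987665 324.43337412]
```

View pics/w15.png

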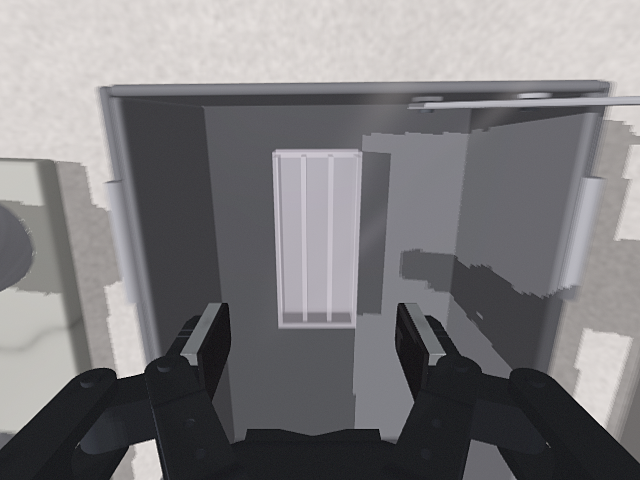

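The mould lies flat, cavities up: its corners (273,151), (361,151), (279,327) and (356,327) match the flat prediction to within 3 px. Next is the tin.

Request:
arm_command --increments '[{"travel":[-0.3,-0.3,-2.5],"spin":0},{"travel":[-1.5,-2,-4.5],"spin":0},{"travel":[-3.3,-4.5,-5.8],"spin":0},{"travel":[-5.3,-7.3,-6.2],"spin":0},{"travel":[-7.3,-10.1,-6.2],"spin":0},{"travel":[-9.3,-12.9,-6.2],"spin":0},{"travel":[-11.3,-15.7,-6.2],"spin":0},{"travel":[-13.2,-18.4,-6.2],"spin":0},{"travel":[-14.9,-20.8,-6.2],"spin":0},{"travel":[-16.3,-22.8,-6.2],"spin":0},{"travel":[-17.2,-24,-6.2],"spin":0},{"travel":[-17.5,-24.4,-6.2],"spin":0}]' --gripper 8.2

```text
t: 19.33
eef_pos: [0.6414, -0.1247, 0.1691]
tool_rot: [0.0, 0.002, 1.0, -0.001]
contact_force: [-0.5, 0.2, 0.3]
gripper_width: 0.96
```

```bash
python3 -c "
from h import *
go(.642,-.124,.03,90)
c=cam('wrist'); cv2.imwrite('pics/w16.png',c['image'])
print(proj(c,(.642,-.124,.07)))
"
```

```text
t 19.33 pos [ 0.6414 -0.1247  0.1691] yang 89.77 travel [-0.05  0.1  13.91] spin -0.004 F [-0.5  0.2  0.3] w 82.0 q [-0.13  0.51  0.32  1.69 -0.18  0.97  1.82]
[312.56289847 242.15873229]
```

View pics/w16.png

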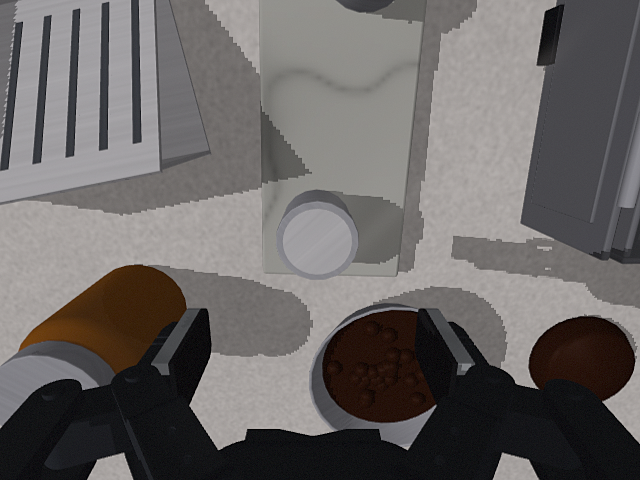

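The tin's lid is at (317,239), 80 px wide, which puts it at about (0.640, -0.121). Descending onto it.

Request:
arm_command --increments '[{"travel":[0,0.1,1],"spin":0},{"travel":[0.1,0.2,2.8],"spin":0},{"travel":[0.1,0.3,4.8],"spin":0},{"travel":[0.1,0.4,6.8],"spin":0},{"travel":[0.1,0.4,8.8],"spin":0},{"travel":[0.1,0.4,10.6],"spin":0},{"travel":[0.1,0.4,12],"spin":0},{"travel":[0.1,0.4,13.2],"spin":0},{"travel":[0.1,0.4,14],"spin":0},{"travel":[0.1,0.4,14.2],"spin":0},{"travel":[0.1,0.4,14.2],"spin":0}]'

```text
t: 20.3
eef_pos: [0.6398, -0.1165, 0.0265]
tool_rot: [-0.0, -0.0, 1.0, 0.0]
contact_force: [-0.7, -0.1, 0.2]
gripper_width: 0.959
```

Request:
arm_command --increments '[{"travel":[0,0,0],"spin":0},{"travel":[0,0,0],"spin":0},{"travel":[0,0,0],"spin":0},{"travel":[0,0,0],"spin":0},{"travel":[0,0,0],"spin":0},{"travel":[0,0,0],"spin":0}]' --gripper 4.5 --force 45

```text
t: 20.8
eef_pos: [0.6408, -0.1174, 0.0282]
tool_rot: [0.001, 0.0, 1.0, -0.0]
contact_force: [-1.5, -1.4, 5.5]
gripper_width: 0.641
```

```bash
python3 -c "
from h import *
go(.58,.13,.17,90)
c=cam('wrist'); cv2.imwrite('pics/w17.png',c['image'])
"
```

```text
t 20.8 pos [ 0.6408 -0.1174  0.0282] yang 89.98 travel [  6.06  24.73 -14.21] spin -0.0 F [-1.5 -1.4  5.5] w 54.8 q [-0.1   0.69  0.25  1.77 -0.25  0.72  1.86]
```

View pics/w17.png

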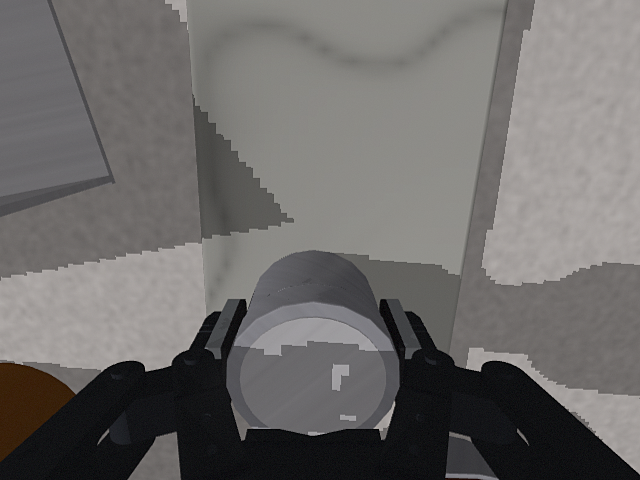

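Gripped at 54.8 mm, which is the tin's body below the lid. I'll lift, then carry it across.

Request:
arm_command --increments '[{"travel":[0,0,-0.4],"spin":0},{"travel":[0,0,-1.4],"spin":0},{"travel":[0,0,-3],"spin":0},{"travel":[0,0,-5],"spin":0},{"travel":[0,0,-7.2],"spin":0},{"travel":[0,0.4,-9.4],"spin":0},{"travel":[0.2,1.2,-11.6],"spin":0},{"travel":[0.6,2.6,-13.6],"spin":0},{"travel":[1.1,4.6,-15],"spin":0},{"travel":[1.7,7,-15.7],"spin":0},{"travel":[2.3,9.5,-16],"spin":0},{"travel":[3,12,-16],"spin":0}]'

```text
t: 21.85
eef_pos: [0.6101, 0.0043, 0.1887]
tool_rot: [0.001, 0.0, 1.0, 0.0]
contact_force: [-0.0, -0.3, -0.8]
gripper_width: 0.642
```

Request:
arm_command --increments '[{"travel":[0.6,2.5,0],"spin":0},{"travel":[1.2,5,0],"spin":0},{"travel":[1.8,7.4,0],"spin":0},{"travel":[2.3,9.4,0],"spin":0},{"travel":[2.7,11,0],"spin":0},{"travel":[2.9,12,0],"spin":0},{"travel":[3,12.5,0.4],"spin":0},{"travel":[3,12.6,1.4],"spin":0},{"travel":[3,12.6,3],"spin":0},{"travel":[3,12.6,4.8],"spin":0},{"travel":[3,12.6,6.2],"spin":0},{"travel":[3,12.6,7],"spin":0}]'

```text
t: 22.85
eef_pos: [0.5789, 0.1271, 0.1143]
tool_rot: [-0.001, 0.001, 1.0, -0.001]
contact_force: [0.0, -0.5, -1.1]
gripper_width: 0.642
```

```bash
python3 -c "
from h import *
go(.58,.13,.013,90)
c=cam('wrist'); cv2.imwrite('pics/w18.png',c['image'])
c=cam('top');crop(c,(110,140,280,340),3,'t18.png')"
```

```text
t 22.85 pos [0.5789 0.1271 0.1143] yang 89.89 travel [-0.14  0.31 10.13] spin -0.002 F [ 0.  -0.5 -1.1] w 54.8 q [-0.51  0.49  0.25  1.87 -0.16  0.81  1.39]
```

View pics/w18.png

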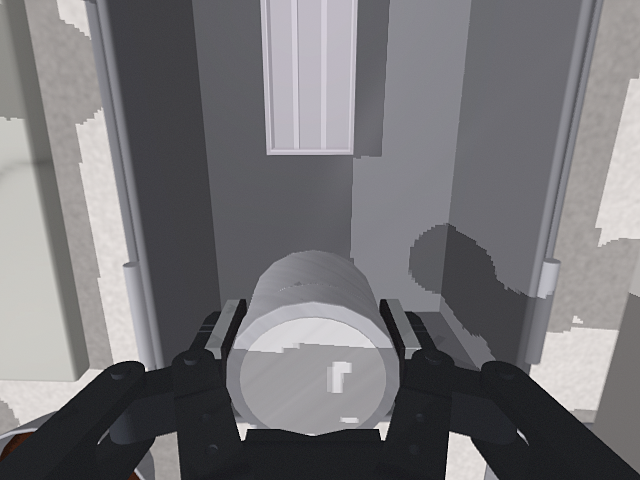

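View pics/t18.png

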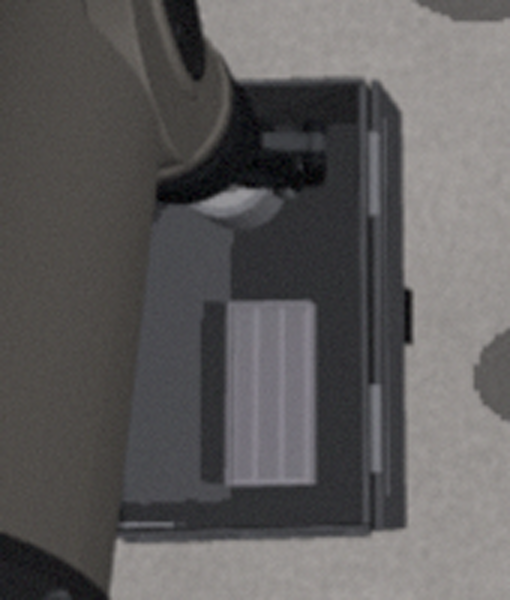

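Request:
arm_command --increments '[{"travel":[-0.1,0.2,1],"spin":0},{"travel":[-0.1,0.2,2.5],"spin":0},{"travel":[-0.1,0.2,4],"spin":0},{"travel":[-0.1,0.2,5.2],"spin":0},{"travel":[-0.1,0.2,6],"spin":0},{"travel":[-0.1,0.2,6],"spin":0}]'

```text
t: 23.45
eef_pos: [0.58, 0.1309, 0.0552]
tool_rot: [-0.001, -0.0, 1.0, -0.0]
contact_force: [-1.0, -0.2, -2.0]
gripper_width: 0.646
```

```bash
python3 -c "
from h import *
go(.58,.13,.013,90)
c=cam('scene');crop(c,(200,0,480,250),2.4,'s19.png')"
```

```text
t 23.45 pos [0.58   0.1309 0.0552] yang 90.01 travel [-0.01 -0.09  4.22] spin 0.0 F [-1.  -0.2 -2. ] w 55.2 q [-0.5   0.57  0.22  1.89 -0.19  0.7   1.41]
```

View pics/s19.png

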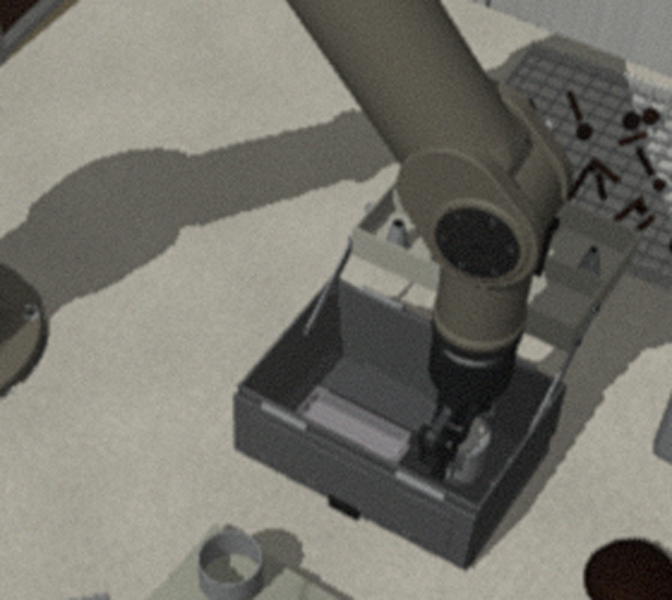

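```bash
python3 -c "
from h import *
c=cam('scene')
for z in (.15,.2,.25,.3,.35,.4): print(z,((proj(c,(.58,.13,z))-[200,0])*2.4).round(0),((proj(c,(.58,.2,z))-[200,0])*2.4).round(0),((proj(c,(.57,.24,z))-[200,0])*2.4).round(0))
print('handle end',((proj(c,(.569,.321,.208))-[200,0])*2.4).round(0),((proj(c,(.447,.321,.208))-[200,0])*2.4).round(0))
c=cam('top'); cv2.imwrite('pics/t19.png',c['image'])"
```

```text
0.15 [463. 396.] [500. 347.] [510. 316.]
0.2 [469. 360.] [507. 311.] [518. 279.]
0.25 [475. 321.] [514. 271.] [525. 240.]
0.3 [482. 280.] [522. 229.] [534. 197.]
0.35 [489. 235.] [531. 183.] [543. 150.]
0.4 [497. 186.] [540. 133.] [553. 100.]
handle end [558. 221.] [447. 172.]
```

View pics/t19.png

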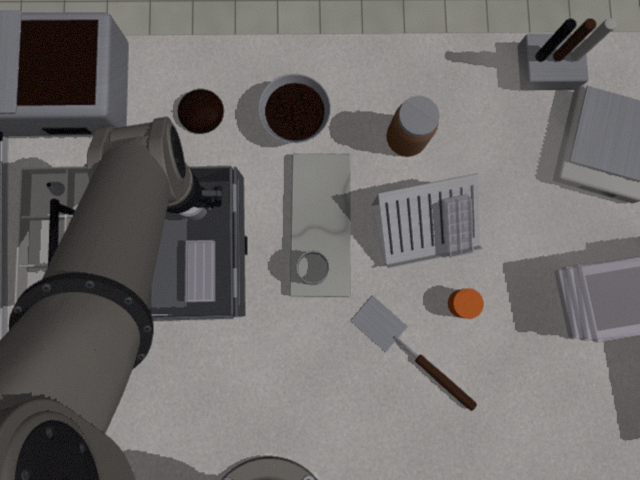

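The arm's wrist passes well above the tray: its bottom is about 0.25 m up, and the handle top is at 0.208 m. Lowering the tin.

Request:
arm_command --increments '[{"travel":[0,0,0.8],"spin":0},{"travel":[0,0,1.8],"spin":0},{"travel":[0,0,2.8],"spin":0},{"travel":[0,0,3.5],"spin":0},{"travel":[0,0,3.9],"spin":0},{"travel":[0,0,4.1],"spin":0},{"travel":[0,0,4.3],"spin":0},{"travel":[0,0,4.4],"spin":0}]'

```text
t: 24.27
eef_pos: [0.581, 0.1313, 0.0126]
tool_rot: [0.0, -0.0, 1.0, -0.0]
contact_force: [-0.2, -0.3, -0.5]
gripper_width: 0.647
```

```bash
python3 -c "
from h import *
go(.58,.13,.012,90)"
```

```text
t 24.27 pos [0.581  0.1313 0.0126] yang 90.01 travel [ 0.1  -0.13  0.06] spin 0.0 F [-0.2 -0.3 -0.5] w 55.2 q [-0.48  0.64  0.2   1.91 -0.21  0.62  1.43]
```

Request:
arm_command --increments '[{"travel":[0,0,0.1],"spin":0},{"travel":[0,0,0.2],"spin":0},{"travel":[0,0,0.2],"spin":0}]'

```text
t: 24.52
eef_pos: [0.5811, 0.1313, 0.0122]
tool_rot: [0.0, -0.0, 1.0, 0.0]
contact_force: [-4.5, 0.2, 9.7]
gripper_width: 0.643
```

```bash
python3 -c "
from h import *
go(.58,.13,.012,90)"
```

```text
t 24.52 pos [0.5811 0.1313 0.0122] yang 90.0 travel [ 0.11 -0.13  0.02] spin 0.0 F [-4.5  0.2  9.7] w 54.9 q [-0.48  0.64  0.2   1.91 -0.21  0.61  1.43]
```

The tin is on the floor with about 10 N of contact. Releasing and rising.

Request:
arm_command --increments '[{"travel":[0,0,-0.2],"spin":0},{"travel":[0,0,-0.2],"spin":0},{"travel":[0,0,-0.2],"spin":0},{"travel":[0,0,-0.2],"spin":0},{"travel":[0,0,-0.2],"spin":0},{"travel":[0,0,-1],"spin":0},{"travel":[0,0,-2.5],"spin":0},{"travel":[0,0,-4.5],"spin":0},{"travel":[0,0,-7],"spin":0},{"travel":[0,0,-10],"spin":0},{"travel":[0,0,-13],"spin":0},{"travel":[0,0,-16],"spin":0}]' --gripper 8

```text
t: 25.52
eef_pos: [0.5806, 0.131, 0.1726]
tool_rot: [-0.0, 0.0, 1.0, -0.0]
contact_force: [1.1, -0.6, -0.5]
gripper_width: 0.934
```

```bash
python3 -c "
from h import *
go(.508,.3205,.245,90)
c=cam('wrist'); cv2.imwrite('pics/w20.png',c['image'])
print(proj(c,(.581,.131,.054)))"
```

```text
t 25.52 pos [0.5806 0.131  0.1726] yang 90.0 travel [ 7.26 18.94 -7.24] spin -0.0 F [ 1.1 -0.6 -0.5] w 79.8 q [-0.54  0.42  0.27  1.82 -0.14  0.92  1.37]
[311.22442534 233.60293311]
```

View pics/w20.png

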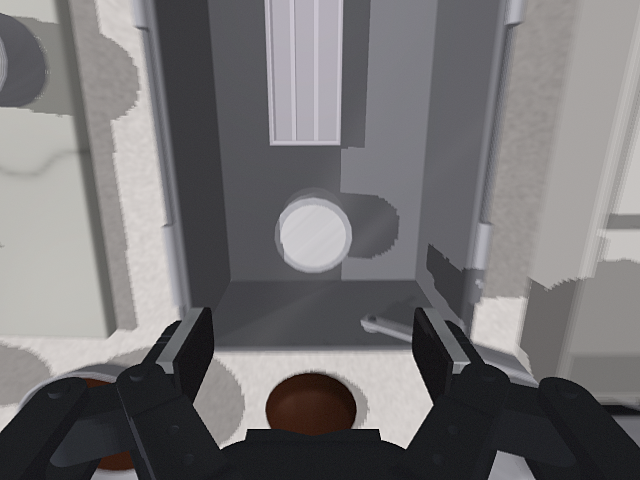

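The tin stands upright at (313,235), where predicted, about 30 mm from the end of the mould. Back to the handle, rising first.

Request:
arm_command --increments '[{"travel":[0.2,0.2,-2.5],"spin":0},{"travel":[0.8,1.5,-5],"spin":0},{"travel":[1.6,3.7,-7],"spin":0},{"travel":[2.5,6.2,-8],"spin":0},{"travel":[3.5,8.9,-8],"spin":0},{"travel":[4.5,11.6,-8],"spin":0},{"travel":[5.5,14.2,-8],"spin":0},{"travel":[6.3,16.4,-8],"spin":0},{"travel":[6.9,18,-8],"spin":0},{"travel":[7.2,18.8,-8],"spin":0},{"travel":[7.3,18.9,-8],"spin":0},{"travel":[7.3,18.9,-8],"spin":0}]' --gripper 5

```text
t: 26.57
eef_pos: [0.5079, 0.3197, 0.2508]
tool_rot: [0.0, -0.0, 1.0, -0.0]
contact_force: [0.6, -0.7, 0.2]
gripper_width: 0.587
```

```bash
python3 -c "
from h import *
go(.508,.3205,.1805,90)
c=cam('wrist'); cv2.imwrite('pics/w21.png',c['image'])
for p in [(.447,.3207,.208),(.569,.3207,.208)]: print(proj(c,p))"
```

```text
t 26.57 pos [0.5079 0.3197 0.2508] yang 90.02 travel [-0.01  0.08  7.03] spin 0.0 F [ 0.6 -0.7  0.2] w 50.2 q [-0.84  0.34  0.22  1.73 -0.08  1.08  0.98]
[312.95287601 158.58703839]
[312.76824979 370.35052765]
```

View pics/w21.png

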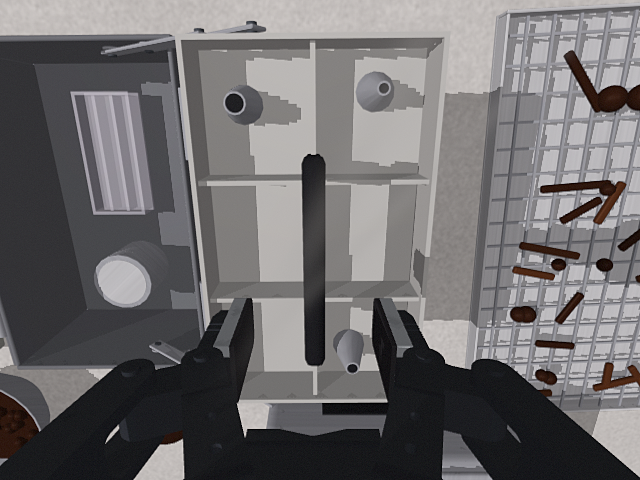

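The handle is where predicted (cols 303-324), all three nozzles are in the tray, and the mould and tin are inside the box. Gripping the handle.

Request:
arm_command --increments '[{"travel":[0,0.1,1],"spin":0},{"travel":[0,0.1,2.5],"spin":0},{"travel":[0,0.1,4],"spin":0},{"travel":[0,0.1,5.5],"spin":0},{"travel":[0,0.1,6.5],"spin":0},{"travel":[0,0.1,7],"spin":0},{"travel":[0,0.1,7],"spin":0}]'

```text
t: 27.2
eef_pos: [0.5076, 0.3201, 0.1794]
tool_rot: [-0.001, 0.001, 1.0, -0.001]
contact_force: [-0.2, 0.3, 1.0]
gripper_width: 0.588
```

Request:
arm_command --increments '[{"travel":[0,0,0],"spin":0},{"travel":[0,0,0],"spin":0},{"travel":[0,0,0],"spin":0},{"travel":[0,0,0],"spin":0},{"travel":[0,0,0],"spin":0},{"travel":[0,0,0],"spin":0}]' --gripper 0 --force 60

```text
t: 27.7
eef_pos: [0.5084, 0.3207, 0.1818]
tool_rot: [0.001, 0.0, 1.0, -0.0]
contact_force: [-1.0, -2.9, 6.0]
gripper_width: 0.13
```

```bash
python3 -c "
from h import *
go(.508,.3205,.1815,90)
a=2.53-np.r_[.03,np.arange(.1,2.6,.1)]; a=a[a>0]
Y=10*(1-np.cos(a))-18.19; Z=-(10*np.sin(a)-5.74)
print(np.c_[a,Y,Z].round(2).tolist())"
```

```text
t 27.7 pos [0.5084 0.3207 0.1818] yang 90.0 travel [ 0.04 -0.02  0.03] spin -0.0 F [-1.  -2.9  6. ] w 11.1 q [-0.82  0.41  0.2   1.8  -0.1   0.94  0.99]
[[2.5, -0.18, -0.24], [2.43, -0.62, -0.79], [2.33, -1.31, -1.51], [2.23, -2.07, -2.16], [2.13, -2.88, -2.74], [2.03, -3.76, -3.22], [1.93, -4.67, -3.62], [1.83, -5.63, -3.93], [1.73, -6.6, -4.13], [1.63, -7.6, -4.24], [1.53, -8.6, -4.25], [1.43, -9.59, -4.16], [1.33, -10.57, -3.97], [1.23, -11.53, -3.68], [1.13, -12.46, -3.3], [1.03, -13.34, -2.83], [0.93, -14.17, -2.28], [0.83, -14.94, -1.64], [0.73, -15.64, -0.93], [0.63, -16.27, -0.15], [0.53, -16.82, 0.68], [0.43, -17.28, 1.57], [0.33, -17.65, 2.5], [0.23, -17.93, 3.46], [0.13, -18.11, 4.44], [0.03, -18.19, 5.44]]
```

Request:
arm_command --increments '[{"travel":[0,-0.2,-0.25],"spin":0},{"travel":[0,-0.6,-0.8],"spin":0},{"travel":[0,-1.3,-1.5],"spin":0},{"travel":[0,-2.1,-2.15],"spin":0},{"travel":[0,-2.9,-2.75],"spin":0},{"travel":[0,-3.75,-3.2],"spin":0},{"travel":[0,-4.65,-3.6],"spin":0},{"travel":[0,-5.6,-3.9],"spin":0},{"travel":[0,-6.6,-4.1],"spin":0},{"travel":[0,-7.6,-4.25],"spin":0},{"travel":[0,-8.6,-4.25],"spin":0},{"travel":[0,-9.6,-4.15],"spin":0}]'

```text
t: 28.7
eef_pos: [0.509, 0.2243, 0.2235]
tool_rot: [0.001, 0.0, 1.0, 0.001]
contact_force: [6.2, 1.1, -3.1]
gripper_width: 0.126
```

Request:
arm_command --increments '[{"travel":[0,-0.97,0.2],"spin":0},{"travel":[0,-1.93,0.47],"spin":0},{"travel":[0,-2.86,0.85],"spin":0},{"travel":[0,-3.74,1.32],"spin":0},{"travel":[0,-4.57,1.87],"spin":0},{"travel":[0,-5.34,2.5],"spin":0},{"travel":[0,-6.04,3.22],"spin":0},{"travel":[0,-6.67,4],"spin":0},{"travel":[0,-7.22,4.8],"spin":0},{"travel":[0,-7.5,5.3],"spin":0},{"travel":[0,-7.68,5.72],"spin":0},{"travel":[0,-7.85,6.1],"spin":0}]'

```text
t: 29.7
eef_pos: [0.5097, 0.1461, 0.1621]
tool_rot: [0.002, 0.0, 1.0, 0.0]
contact_force: [8.3, -0.4, -3.8]
gripper_width: 0.129
```

```bash
python3 -c "
from h import *
go(.508,.139,.1245,90)
c=cam('top');crop(c,(60,140,280,340),3,'t22.png')"
```

```text
t 29.7 pos [0.5097 0.1461 0.1621] yang 89.95 travel [ 0.19 -0.71  3.75] spin -0.001 F [ 8.3 -0.4 -3.8] w 11.0 q [-0.61  0.32  0.26  1.99 -0.11  0.84  1.28]
```

View pics/t22.png

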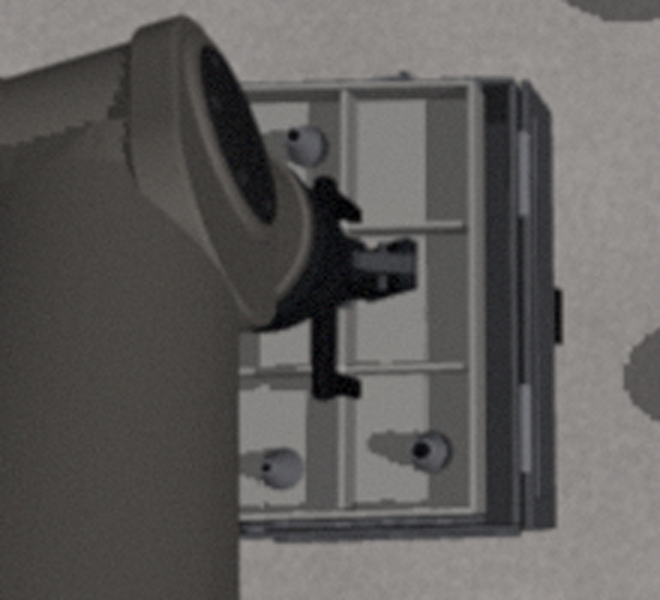

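The tray is coming down level and all three nozzles are in it. Finishing the arc slowly.

Request:
arm_command --increments '[{"travel":[0.1,-0.2,0.6],"spin":0},{"travel":[0.1,-0.36,1.2],"spin":0},{"travel":[0.1,-0.48,1.7],"spin":0},{"travel":[0.1,-0.58,2.2],"spin":0},{"travel":[0.1,-0.65,2.7],"spin":0},{"travel":[0.1,-0.69,3.1],"spin":0},{"travel":[0.1,-0.71,3.4],"spin":0},{"travel":[0.1,-0.71,3.6],"spin":0},{"travel":[0.1,-0.71,3.8],"spin":0},{"travel":[0.1,-0.71,3.9],"spin":0},{"travel":[0.1,-0.71,3.9],"spin":0}]'

```text
t: 30.67
eef_pos: [0.5098, 0.1388, 0.1244]
tool_rot: [0.003, 0.001, 1.0, 0.001]
contact_force: [7.5, -2.4, 2.9]
gripper_width: 0.131
```

```bash
python3 -c "
from h import *
go(.508,.139,.1245,90)"
```

```text
t 30.67 pos [0.5098 0.1388 0.1244] yang 89.94 travel [ 0.18  0.02 -0.01] spin -0.001 F [ 7.5 -2.4  2.9] w 11.2 q [-0.59  0.38  0.25  2.02 -0.13  0.75  1.31]
```

Request:
arm_command --increments '[{"travel":[0,0,0.1],"spin":0},{"travel":[0,0,0.2],"spin":0},{"travel":[0,0,0.2],"spin":0}]'

```text
t: 30.92
eef_pos: [0.51, 0.1389, 0.124]
tool_rot: [0.003, 0.001, 1.0, 0.001]
contact_force: [0.1, -3.0, 20.8]
gripper_width: 0.125
```

Request:
arm_command --increments '[{"travel":[0,0,0],"spin":0},{"travel":[0,0,0],"spin":0},{"travel":[0,0,0],"spin":0},{"travel":[0,0,0],"spin":0},{"travel":[0,0,-0.5],"spin":0},{"travel":[0,0,-1.5],"spin":0},{"travel":[0,0,-3],"spin":0},{"travel":[0,0,-5],"spin":0},{"travel":[0,0,-7],"spin":0},{"travel":[0,0,-9],"spin":0},{"travel":[0,0,-10.5],"spin":0},{"travel":[0,0,-11],"spin":0}]' --gripper 4

```text
t: 31.92
eef_pos: [0.5081, 0.14, 0.2335]
tool_rot: [0.002, -0.0, 1.0, 0.001]
contact_force: [1.2, -0.2, 0.7]
gripper_width: 0.468
```

Request:
arm_command --increments '[{"travel":[0.5,1,0],"spin":0},{"travel":[1.5,3,0],"spin":0},{"travel":[3,6,0],"spin":0},{"travel":[4.3,9,0],"spin":0},{"travel":[5.5,12,0],"spin":0},{"travel":[6,15,0],"spin":0},{"travel":[6.5,18,0],"spin":0},{"travel":[6.5,20.5,0],"spin":0},{"travel":[6.5,22.5,0],"spin":0},{"travel":[6.5,23.5,0],"spin":0},{"travel":[6.5,24,0],"spin":0},{"travel":[6.5,24,0],"spin":0}]'

```text
t: 32.92
eef_pos: [0.4411, 0.38, 0.2294]
tool_rot: [-0.001, -0.001, 1.0, -0.001]
contact_force: [0.0, -0.4, -0.5]
gripper_width: 0.47
```

```bash
python3 -c "
from h import *
go(.508,.139,.1245,90)
c=cam('top');cv2.imwrite('pics/t23.png',c['image']); a=cv2.imread('pics/top0.png')
d=cv2.absdiff(a,c['image']).max(2); cv2.imwrite('pics/d23.png',(d>40).astype(np.uint8)*255)
c=cam('scene');cv2.imwrite('pics/s23.png',c['image'])"
```

```text
t 32.92 pos [0.4411 0.38   0.2294] yang 90.08 travel [ -6.67 -24.1   10.51] spin 0.001 F [ 0.  -0.4 -0.5] w 40.1 q [-0.94  0.33  0.15  1.79 -0.06  1.03  0.81]
```

View pics/t23.png

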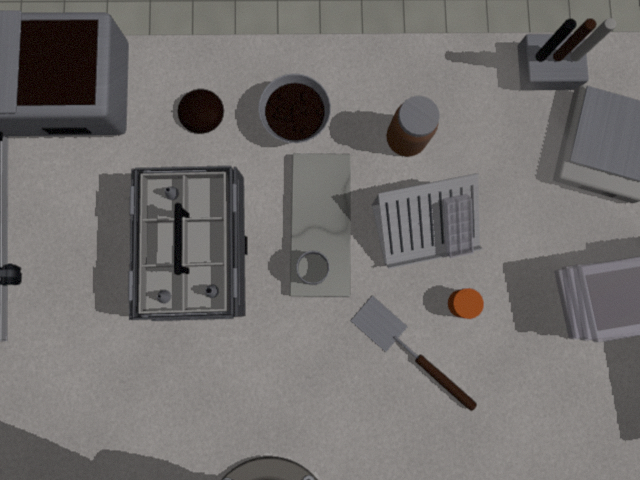

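The tray is home, with its handle at (180,240) and the nozzles at (172,192), (163,296) and (212,291), as at the start. The only visible differences are the missing mould and tin. I'll check that numerically and hand in.

```bash
python3 -c "
from h import *
d=(cv2.imread('pics/d23.png',0)>0).astype(np.uint8)
n,_,st,ce=cv2.connectedComponentsWithStats(d)
for i in range(1,n):
  if st[i,4]>15: print(st[i],ce[i].round())
bot.hand_in()"
```

```text
[293 160  45  30 654] [308. 176.]
[281 169   3  10  25] [282. 174.]
[408 207   5  42  51] [410. 227.]
[397 209   6  43  63] [399. 230.]
[381 210  17  54 454] [389. 238.]
[401 215   4  30  34] [402. 230.]
[  0 263  22  23 420] [ 10. 275.]
[   0  421   82   43 1120] [ 36. 443.]
[ 96 450  90  20 581] [137. 459.]
the job is handed in; nothing more can be done
```

The tool box is packed and closed, and the job was handed in at about 33 s of the 72 s allowed.

**What I did:**
- Swung the tray by its handle to the open stop.
- Took the bar mould off the stand and pressed it gently on the compartment floor so it pivoted flat, cavities up.
- Stood the cutter tin upright about 30 mm from the mould's end.
- Brought the tray down by its handle to its home height, pressed it to confirm (about 21 N), let go and moved the arm clear.

**Last checks:**
- **Inside the box:** before closing, the mould's corners matched a flat mould to within 3 px. The tin stood upright where I put it. After closing, neither can be seen under the tray.
- **Tray:** it is fully home with all three nozzles in their starting places.
- **Everything else:** a before/after comparison from the top camera showed changes only where the mould and tin had stood, plus the arm and its shadow.
- **Forces:** the highest wrist force I read was about 42 N, at the end of pressing the mould flat. It rose suddenly, so the fingertips may have touched the floor then.
- **Unexplained:** a sideways force of up to 13 N appeared while pressing the mould. I found no contact that would cause it, and the mould still ended up flat.
- **Not done:** I couldn't view the last picture from the scene camera because the picture limit was reached, so the final check uses the top camera only.

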